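# Nest the marked steel cups and hold the box cover over them

## Task

Pack the laser-marked cup set: the smallest cup already stands mouth down in the middle of the plywood base, so put the medium cup over it and then the large one over that, lowering each all the way down onto the base before letting go. Then lift the plywood cover by its bar handle, carry it over the things on the bench and bring it down over the nested cups, but stop and stay holding it level, centred and square with the base (long sides together), its lower edge about 1 cm above the base's rim all round, so that I can slip the care card in: finish while still holding the cover there, with the cover never having touched cups or base. Leave the base and everything else on the bench where it stands.

Things in the scene. Friction and masses are not known exactly. Their poses are not given: they have to be found in the camera images.
- box_base: loose plywood gift-box base lying flat, 0.2 kg: board 120 mm (x) by 100 mm (y), 8 mm thick, with a paler raised panel 108 x 88 mm, 4 mm high, centred on it, leaving a rim 6 mm wide all round; the cover's edge belongs above this rim. Origin: centre of the underside, z up; rim at z = 8 mm, panel top (where the cups stand) at z = 12 mm
- cover: loose plywood cover, about 0.16 kg, open side down on the bench: outside 120 mm (x) by 100 mm (y), 84 mm tall, walls and roof 4 mm. On its roof a dark wooden bar handle, centred, 60 mm long along x, 14 mm thick along y, from z = 84 to 112 mm: pinch it from above across the 14 mm. Origin: centre of the lower edge's plane, z up. The same turned by half a turn
- cup_small: smallest steel cup, mouth down in the middle of the base (within a few mm); outside diameter 42 mm at the mouth, 38 mm at its closed top, 52 mm tall. Origin: centre of the mouth (underside), z up
- cup_medium: medium steel cup, loose, about 0.1 kg, mouth down on the bench; outside diameter 54 mm at the mouth, 50 mm at its closed top, 60 mm tall; inside 49 mm at the mouth, 57 mm deep. Origin: centre of the mouth (underside), z up. Grip it across the outside near its top
- cup_large: largest steel cup, loose, about 0.14 kg, mouth down on the bench; outside diameter 66 mm at the mouth, 62 mm at its closed top, 68 mm tall; inside 61 mm at the mouth, 65 mm deep. Origin: centre of the mouth (underside), z up. Grip it across the outside near its top. Nested, every cup's mouth stands on the base's panel
- cleaner_bottle: white squeeze bottle with blue cap, 42 mm diameter, 90 mm tall, loose; origin at the centre of its underside, z up. A bystander.
- tape_roll: yellow tape roll lying flat, 92 mm outer diameter, 24 mm tall, loose; origin at the centre of its underside. A bystander.
- tag_jar: amber glass jar with dark lid, 56 mm diameter, 60 mm tall, loose; origin at the centre of its underside. A bystander.
- hex_driver: screwdriver lying on the bench, about 200 mm long, under 35 mm tall, loose; x axis along its length. A bystander.
- coupons: one stack of aluminium test plates, 50 x 80 mm, 15 mm tall in all, loose; origin at the centre of its underside. A bystander.
- v_support: black workpiece support with two prongs, 50 x 100 mm foot, 57 mm tall, loose; origin at the centre of its underside. A bystander.
There are look-alikes about, which are no part of the job. Leave any pink or yellow look-alike of the cup_medium alone.

How it is judged:
By the outcome, as a careful person would: the job done as asked, in the order asked, and still so for the second after the job is handed in, while the arm keeps its last pose, push and grip.
It also fails if it takes over 72 s, if anything falls off the work surface, if the arm or the gripper's body presses on something with over 40 N, if the wrist force passes 120 N, or if a joint passes its speed limit or range.

## Robot

A 7-joint arm with a two-finger parallel gripper is mounted at the origin on the work surface. World frame = base frame: x ahead of the robot, y to its left, z up, the work surface at z = 0. Lengths are in m, angles in rad, forces in N, time in s.
With the tool pointing down it reaches from about 0.425 to 0.925 m from the base axis. Payload 6.8 kg.
Tool frame: the origin (TCP) lies between the finger pads; the fingertips stand manip.tips_ahead ahead of it and the grasp point (between the pads) lies 6 mm ahead of it (manip.tips_ahead is the distance from the TCP to the fingertips, in m); y points along the fingers, z is the direction in which the jaws open and shut, and the axes are right-handed (so a half turn about y gives the same grasp; the last joint's range is limited). The gripper opens to 85 mm and grips with 20 to 120 N. Pads are 22 mm wide; open, the fingers measure 114 mm over their backs; the gripper's body (76 mm by 85 mm) begins 54 mm behind the grasp point. The pads swing forward as they close: fully open they stand 13 mm farther back than shut.
Start: joints at [-1.37, 0.477, 0.022, 1.555, -0.011, 1.109, -0.083], TCP at [0.205, 0.643, 0.256] pointing down, gripper open.
Joint ranges: [-2.96, 2.96], [-0.34, 2.1], [-1.41, 1.46], [0.24, 2.44], [-1.37, 4.51], [0.17, 1.92], [-2.96, 2.96]. Speed limits (rad/s): [2.39, 2.39, 3.14, 3.14, 3.14, 3.14, 3.14].

## Interface

Orientations are given as a 3x3 rotation matrix whose columns are the frame's x, y, z axes.
In Python, from rig import readout, viewer, close_job, manip gives the robot as it stands.
- The arm moves only by the shell command python3 -m pendant 'ROWS' [OPENING] [FORCE]. ROWS is JSON, a list of rows, each a list of 6 numbers: the shift along the tool's x, y, z as a fraction of full scale, then the turn, a rotation vector about the tool's x, y, z as a fraction of full scale. A call has 1 to 8 rows; each row shifts and turns the commanded pose from where the row before left it, along the tool's axes as they then stand; what a row does not reach is not made up. Full scale, the value 1, is 2.5 cm for a shift and 0.1 rad for a turn. A row lasts 1/10 s, in which the tool goes at most 50 mm and 8.59 degrees, less where a joint would pass 70% of its speed; a pose out of reach is approached as far as the arm can. A call with a number of a shift or a turn outside -1 to 1 is refused whole. A call with a gripper value outside its range is refused whole. OPENING is the gripper's target within -1 to 1 (fully open at 1, half-way at 0, shut at -1), set as the call begins (- or left out, the last holds). The fingers move at their own pace and stop on an object; FORCE is the grip in N (left out, the last holds). Time passes only in rows, so rows that do not move let the fingers close. It gives the time, the measured TCP pose, the force and the opening at its end, in the units of the state.
- readout.read_state(): the state, without advancing time (a new reading comes with each control period).
- viewer.grab_frame(name): name is "side" or "top"; returns a dict with "color" (400x640x3 uint8, red, green, blue), "fx", "fy", "cx", "cy" (pixels), "D" ([k1, k2, p1, p2, k3] as OpenCV has them; the pictures are not rectified), "xyz" and "orientation" of the camera in the world. Camera axes: x right, y down, z forward; pixel columns grow to the right and rows downward; lengths in m; the calibration is good to about 2 mm. A picture is of the moment at which its call begins. There is no depth.
- close_job(): hands the job in, once; it reports no verdict.
The state is a dict: "time_s": time; "joints": joint angles; "dq": joint speeds; "effort": joint torques, N m; "position": TCP position; "ee_rot": TCP orientation; "ft_force": force on the tool from outside, world axes, zero at the start; "ft_torque": the same for the moment, N m; "finger_gap": opening from 0.0 (shut) to 1.0 (fully open).
Only numpy, scipy, OpenCV 4.12 (cv2) and the standard library are available. Lean on these libraries where they do the work, as an engineer would, in place of code of your own. Each camera call takes 0.05 s, during which the arm holds its last target.

## Working session

There is one attempt and no reset: what is moved stays moved. The work goes in short steps, Python scripts to look and compute and a shell command to move; the robot and the scene stay as the last step left them, time stands still between calls to the robot, and variables do not carry over. Pictures are saved under pics/ and viewed, and the job is handed in when it is done.

```bash
ls; mkdir -p pics; python3 - <<'E'
from rig import readout, viewer, manip
import cv2
print(manip.tips_ahead, [a for a in dir(manip) if a[0]!='_'])
s=readout.read_state()
for k,v in s.items(): print(k,v)
for n in("top","side"):
    f=viewer.grab_frame(n); cv2.imwrite(f"pics/{n}0.png",f["color"][:,:,::-1])
    print({k:v for k,v in f.items() if k!="color"})
E
```

```text
pics
0.025 ['PlanningError', 'tips_ahead']
time_s 0.0
joints [-1.37009362  0.47780309  0.02235936  1.55645996 -0.01149168  1.10930571
 -0.08310533]
dq [-5.14828591e-04 -3.95428839e-04 -1.28245417e-03 -1.05871279e-03
 -4.59786263e-04 -5.01008719e-04  1.14064764e-05]
effort [ 5.99228915e-04 -5.96460056e+01  1.60813842e+00 -2.81198716e+01
  1.25054520e-02  9.18241072e-03 -7.56527982e-06]
position [0.20500196 0.64253664 0.25532047]
ee_rot [[ 9.52698912e-01 -4.12691836e-04  3.03915469e-01]
 [-3.03915710e-01 -1.80094832e-03  9.52697223e-01]
 [ 1.54165688e-04 -9.99998293e-01 -1.84118504e-03]]
ft_force [-1.13336465 -1.38307458  0.24092698]
ft_torque [-0.02843458 -0.02524285  0.02108328]
finger_gap 1.0000567380711582
{'fx': 464.28085497575347, 'fy': 464.28085497575347, 'cx': 313.5081081982032, 'cy': 197.8760248992724, 'D': array([-0.13289094,  0.        ,  0.        ,  0.        ,  0.        ]), 'xyz': array([ 0.52219143, -0.01214668,  1.09730503]), 'orientation': array([[ 0.02317522, -0.99717296,  0.07147726],
       [-0.99946038, -0.02144493,  0.02488087],
       [-0.0232777 , -0.07201531, -0.99713186]])}
{'fx': 485.24778772393836, 'fy': 485.24778772393836, 'cx': 324.8264698119948, 'cy': 193.56970915979852, 'D': array([-0.15045065,  0.        ,  0.        ,  0.        ,  0.        ]), 'xyz': array([0.42663085, 0.69911714, 0.73148076]), 'orientation': array([[-0.97767219, -0.13616272,  0.16005248],
       [-0.20994771,  0.66516482, -0.7165736 ],
       [-0.00889067, -0.73417673, -0.6789002 ]])}
```

View pics/top0.png

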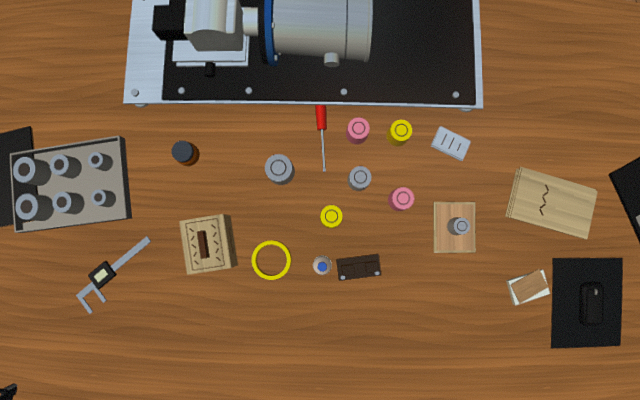

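View pics/side0.png

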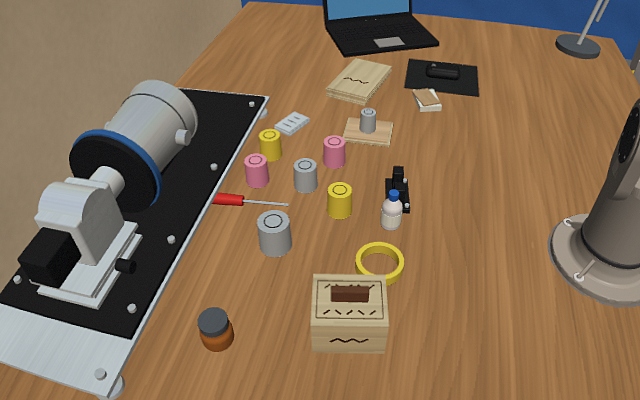

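```bash
cat > h.py <<'E'
import numpy as np, cv2
from rig import readout, viewer
def K(f): return np.array([[f["fx"],0,f["cx"]],[0,f["fy"],f["cy"]],[0,0,1.]])
def cast(f,px,z):
    p=cv2.undistortPoints(np.float64(px).reshape(-1,1,2),K(f),f["D"])[:,0]
    d=np.c_[p,np.ones(len(p))]@np.array(f["orientation"]).T
    o=np.array(f["xyz"]); return o+d*((z-o[2])/d[:,2])[:,None]
def proj(f,P):
    R=np.array(f["orientation"]).T; r=cv2.Rodrigues(R)[0]; t=-R@np.array(f["xyz"])
    return cv2.projectPoints(np.float64(P).reshape(-1,1,3),r,t,K(f),f["D"])[0][:,0]
def crop(f,name,u,v,w,h,s):
    c=f["color"][v:v+h,u:u+w,::-1]; cv2.imwrite("pics/"+name,cv2.resize(c,None,fx=s,fy=s,interpolation=cv2.INTER_CUBIC))
E
python3 - <<'E'
from h import *
f=viewer.grab_frame("top"); np.save("top0.npy",f,allow_pickle=True)
crop(f,"c1.png",160,140,160,150,5) if 0 else crop(f,"c1.png",170,140,160,140,4)
crop(f,"c2.png",330,140,160,140,4)
g=viewer.grab_frame("side"); np.save("side0.npy",g,allow_pickle=True)
crop(g,"c3.png",230,90,200,130,4)
E
```

```text
(no output)
```

View pics/c1.png

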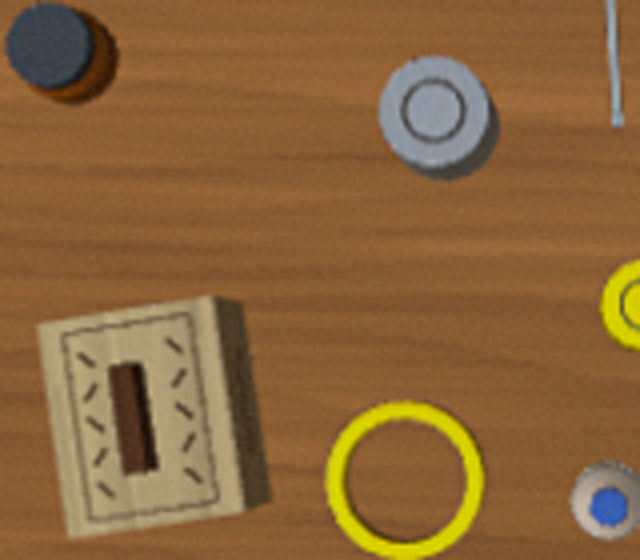

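View pics/c2.png

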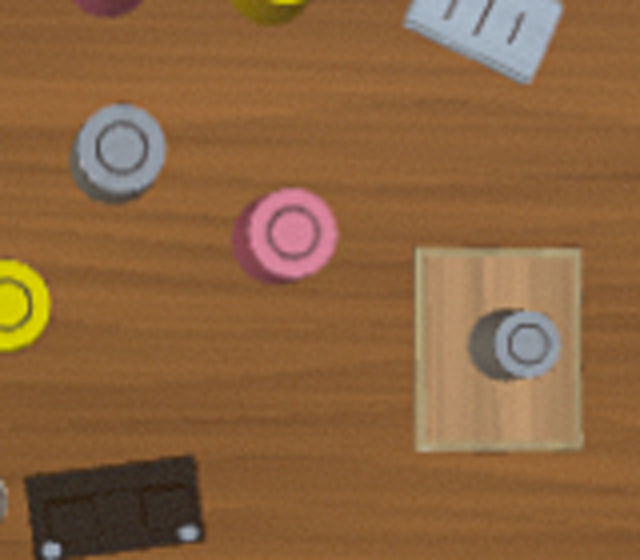

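View pics/c3.png

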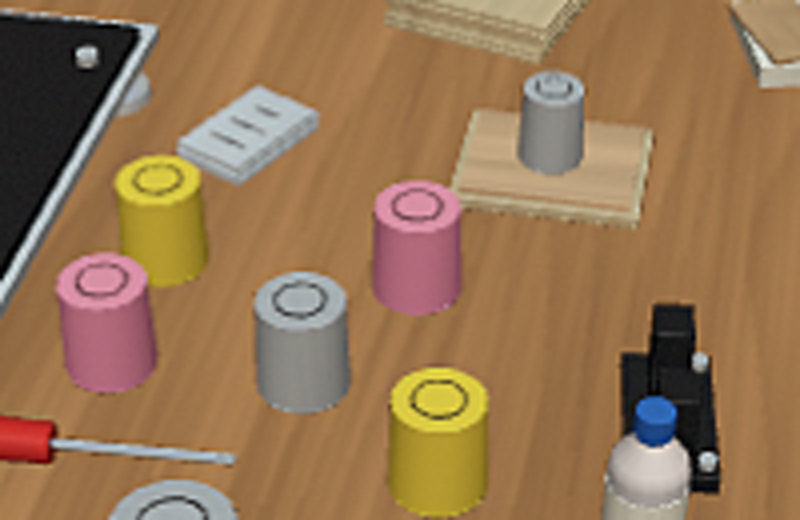

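```bash
cat >> h.py <<'E'
def load(n): return np.load(n,allow_pickle=True).item()
def disc(f,u,v,r,z,lo=None,show=False):
    """bright grey top disc near (u,v): ellipse centre -> world at z"""
    im=f["color"].astype(int); L=im.mean(2); sat=im.max(2)-im.min(2)
    m=((L>(lo or 130))&(sat<40)).astype(np.uint8)
    k=np.zeros_like(m); cv2.circle(k,(int(u),int(v)),r,1,-1); m&=k
    n,lab,st,ce=cv2.connectedComponentsWithStats(m)
    i=1+np.argmax(st[1:,4]); c=max(cv2.findContours((lab==i).astype(np.uint8),cv2.RETR_EXTERNAL,cv2.CHAIN_APPROX_NONE)[0],key=len)
    w=cast(f,c[:,0].astype(float),z)
    (x,y),(a,b),t=cv2.fitEllipse(np.float32(w[:,:2]*1000))
    return (round(x,1),round(y,1)),(round(a,1),round(b,1)),st[i,4]
E
python3 - <<'E'
from h import *
f=load("top0.npy"); g=load("side0.npy")
c=lambda x,y,u0=330,v0=140,s=4:((x+.5)/s-.5+u0,(y+.5)/s-.5+v0)
for n,p,z,R in(("L",c(434,110,170),.068,17),("M",c(122,148),.06,15),("S",c(529,345),.064,12)):
    print(n,"ring",cast(f,[p],z)[0].round(4),disc(f,*p,R,z,140))
for n,p,z in(("M",c(301,300,230,90),.06),("S",c(554,87,230,90),.064),("Lg",(274,220),.068)):
    print("side",n,cast(g,[p],z)[0].round(4))
print("base rim corners z=.008"); P=[c(*q) for q in((416,248),(582,248),(582,450),(416,452))]
w=cast(f,P,.008);print(w.round(4),w.mean(0).round(4))
P=[c(*q,230,90) for q in((473,110),(653,127),(636,214),(452,188))]
w=cast(g,P,.008);print(w.round(4),w.mean(0).round(4))
P=[c(*q,170) for q in((38,325),(213,296),(243,513),(70,538))]
w=cast(f,P,.084);print("cover",w.round(4),w.mean(0).round(4))
P=[c(*q,170) for q in((108,365),(138,361),(150,470),(128,475))]
w=cast(f,P,.112);print("handle",w.round(4),w.mean(0).round(4))
crop(g,"c4.png",250,200,160,160,4)
E
```

```text
L ring [0.6633 0.0944 0.068 ] ((663.0, 95.1), (56.7, 58.2), np.int32(311))
M ring [ 0.6467 -0.0899  0.06  ] ((647.2, -89.5), (45.0, 46.5), np.int32(194))
S ring [ 0.5406 -0.3199  0.064 ] ((541.1, -319.3), (35.2, 35.4), np.int32(118))
side M [ 0.6471 -0.0918  0.06  ]
side S [ 0.5416 -0.3223  0.064 ]
side Lg [0.6625 0.0909 0.068 ]
base rim corners z=.008
[[ 0.5975 -0.2685  0.008 ]
 [ 0.5996 -0.3685  0.008 ]
 [ 0.4803 -0.369   0.008 ]
 [ 0.4777 -0.2696  0.008 ]] [ 0.5388 -0.3189  0.008 ]
[[ 0.6    -0.3694  0.008 ]
 [ 0.4805 -0.374   0.008 ]
 [ 0.4808 -0.2765  0.008 ]
 [ 0.5976 -0.2802  0.008 ]] [ 0.5397 -0.325   0.008 ]
cover [[0.5372 0.3106 0.084 ]
 [0.5557 0.2122 0.084 ]
 [0.4372 0.1917 0.084 ]
 [0.4201 0.2882 0.084 ]] [0.4876 0.2506 0.084 ]
handle [[0.5163 0.2621 0.112 ]
 [0.5189 0.2457 0.112 ]
 [0.4608 0.2372 0.112 ]
 [0.4578 0.2491 0.112 ]] [0.4885 0.2485 0.112 ]
```

View pics/c4.png

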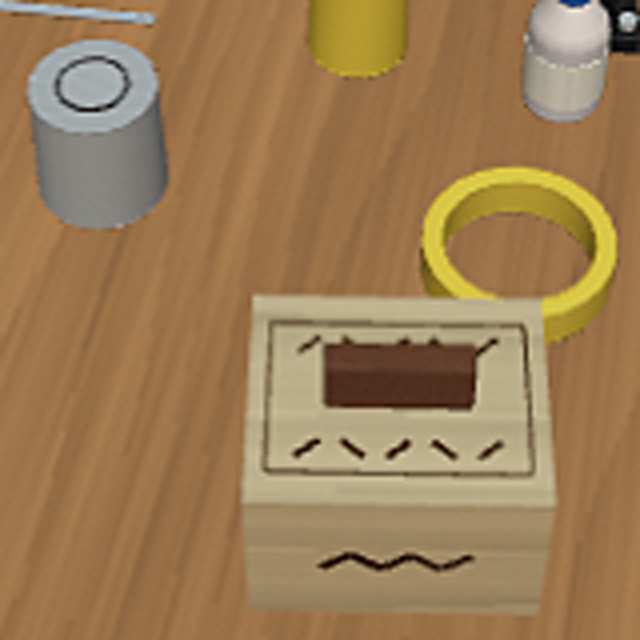

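```bash
python3 -m pendant '[[0,0,0,0,-0.772,0],[0,0,0,0,-0.772,0],[0,0,0,0,-0.772,0],[0,0,0,0,-0.772,0]]' 1 30; python3 - <<'E'
from rig import readout
print(readout.read_state()["ee_rot"])
E
```

```text
time_s: 0.6
position: [0.2051, 0.6429, 0.256]
ee_rot: [[1.0, -0.0, -0.003], [0.003, -0.001, 1.0], [-0.0, -1.0, -0.001]]
ft_force: [-0.3, -0.8, -0.2]
finger_gap: 1.001
[[ 9.99994835e-01 -1.25632639e-04 -3.21167808e-03]
 [ 3.21160971e-03 -5.40678441e-04  9.99994697e-01]
 [-1.27368458e-04 -9.99999846e-01 -5.40272166e-04]]
```

```bash
for i in 1; do python3 -m pendant '[[0.5525,0,-0.916,0,0,0],[0.5525,0,-0.916,0,0,0],[0.5525,0,-0.916,0,0,0],[0.5525,0,-0.916,0,0,0],[0.5525,0,-0.916,0,0,0],[0.5525,0,-0.916,0,0,0],[0.5525,0,-0.916,0,0,0],[0.5525,0,-0.916,0,0,0]]'; done
python3 -m pendant '[[0.5525,0,-0.916,0,0,0],[0.5525,0,-0.916,0,0,0],[0.5525,0,-0.916,0,0,0],[0.5525,0,-0.916,0,0,0],[0.5525,0,-0.916,0,0,0],[0.5525,0,-0.916,0,0,0],[0.5525,0,-0.916,0,0,0],[0.5525,0,-0.916,0,0,0]]'
```

```text
time_s: 1.4
position: [0.3161, 0.4588, 0.2562]
ee_rot: [[1.0, -0.0, 0.0], [-0.0, -0.0, 1.0], [-0.0, -1.0, -0.0]]
ft_force: [0.9, -0.3, -0.3]
finger_gap: 1.0
time_s: 2.2
position: [0.4265, 0.2756, 0.2563]
ee_rot: [[1.0, -0.0, 0.0], [-0.0, 0.0, 1.0], [-0.0, -1.0, 0.0]]
ft_force: [-0.8, -0.4, -0.0]
finger_gap: 1.001
```

```bash
python3 - <<'E'
from h import *
f=viewer.grab_frame("top"); cv2.imwrite("pics/t1.png",f["color"][:,:,::-1])
print(readout.read_state()["joints"])
E
```

```text
[-0.79178932  0.19976684  0.11966644  1.95651189 -0.02540965  0.98737055
  0.90451722]
```

View pics/t1.png

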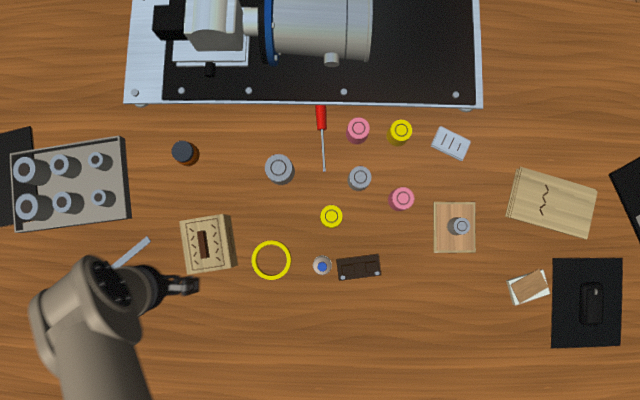

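```bash
python3 - <<'E'
from h import *
f=load("top0.npy"); print(proj(f,[[.4265,.2756,.256],[.4265,.2756,.231]]))
E
python3 -m pendant '[[0.5525,0,-0.916,0,0,0],[0.5525,0,-0.916,0,0,0],[0.5525,0,-0.916,0,0,0],[0.5525,0,-0.916,0,0,0],[0.5525,0,-0.916,0,0,0],[0.5525,0,-0.916,0,0,0],[0.5525,0,-0.916,0,0,0],[0.5525,0,-0.916,0,0,0]]'
python3 -m pendant '[[0.5525,0,-0.916,0,0,0],[0.5525,0,-0.916,0,0,0],[0.5525,0,-0.916,0,0,0],[0.5525,0,-0.916,0,0,0],[0.5525,0,-0.916,0,0,0],[0.5525,0,-0.916,0,0,0],[0.5525,0,-0.916,0,0,0],[0.5525,0,-0.916,0,0,0]]'
```

```text
[[166.70327179 279.2776981 ]
 [171.10274697 277.95947943]]
time_s: 3.05
position: [0.537, 0.0926, 0.2562]
ee_rot: [[1.0, -0.0, -0.0], [0.0, 0.0, 1.0], [-0.0, -1.0, 0.0]]
ft_force: [0.8, 0.4, 0.3]
finger_gap: 1.0
time_s: 3.85
position: [0.6475, -0.0904, 0.256]
ee_rot: [[1.0, -0.0, -0.0], [0.0, 0.0, 1.0], [-0.0, -1.0, 0.0]]
ft_force: [-0.4, 0.1, -0.5]
finger_gap: 1.003
```

```bash
python3 -m pendant '[[0,1,0,0,0,0],[0,1,0,0,0,0],[0,1,0,0,0,0],[0,1,0,0,0,0],[0,1,0,0,0,0],[0,1,0,0,0,0]]'
python3 -m pendant '[[0,0.8,0,0,0,0],[0,0.6,0,0,0,0],[0,0.5,0,0,0,0],[0,0.42,0,0,0,0],[0,0,0,0,0,0]]'; python3 - <<'E'
from h import *
for n in("top","side"):
    f=viewer.grab_frame(n); crop(f,n+"2.png",230,90,250,160,3)
E
```

```text
time_s: 4.45
position: [0.6471, -0.0894, 0.1051]
ee_rot: [[1.0, -0.0, -0.0], [0.0, 0.0, 1.0], [-0.0, -1.0, 0.0]]
ft_force: [0.6, 0.2, 0.4]
finger_gap: 1.004
time_s: 4.95
position: [0.6464, -0.0896, 0.0471]
ee_rot: [[1.0, -0.002, -0.0], [0.0, 0.0, 1.0], [-0.002, -1.0, 0.0]]
ft_force: [0.1, -0.2, -0.5]
finger_gap: 0.998
```

View pics/side2.png

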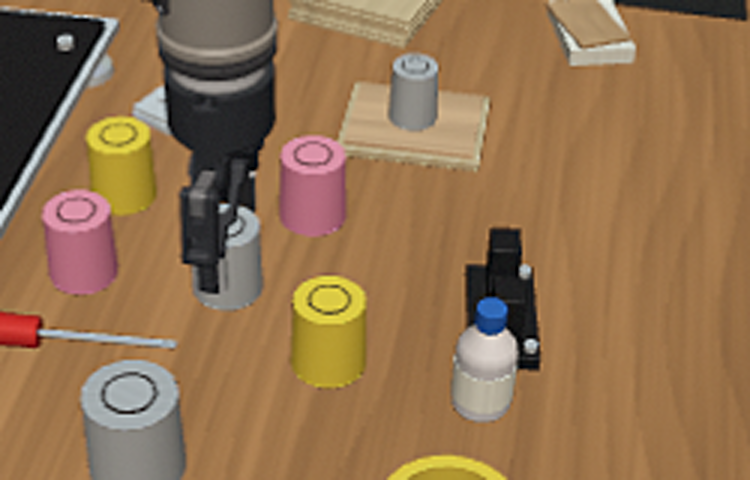

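View pics/top2.png

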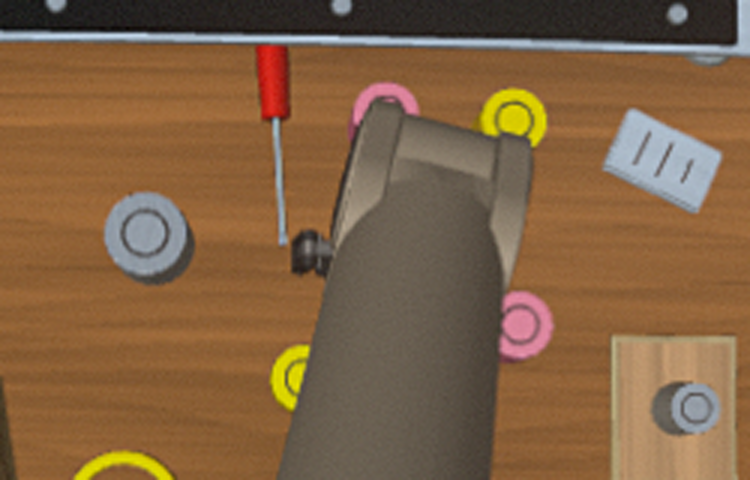

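The side view shows the open jaws straddling the grey medium cup (side pixel ~(305,175)), clear of neighbours. Close.

```bash
python3 -m pendant '[[0,0,0,0,0,0],[0,0,0,0,0,0],[0,0,0,0,0,0],[0,0,0,0,0,0],[0,0,0,0,0,0],[0,0,0,0,0,0],[0,0,0,0,0,0],[0,0,0,0,0,0]]' -1 40
python3 -m pendant '[[0,0,0,0,0,0],[0,0,0,0,0,0],[0,-0.2,0,0,0,0],[0,-0.6,0,0,0,0],[0,-0.6,0,0,0,0],[0,-0.6,0,0,0,0]]'
```

```text
time_s: 5.85
position: [0.6477, -0.0898, 0.0495]
ee_rot: [[1.0, 0.001, 0.0], [-0.0, 0.0, 1.0], [0.001, -1.0, 0.0]]
ft_force: [-1.3, -0.2, 5.4]
finger_gap: 0.596
time_s: 6.45
position: [0.6475, -0.0898, 0.1002]
ee_rot: [[1.0, 0.001, 0.0], [-0.0, -0.0, 1.0], [0.001, -1.0, -0.0]]
ft_force: [0.9, 0.3, -1.9]
finger_gap: 0.596
```

```bash
python3 -m pendant '[[0,-0.8,0,0,0,0],[0,-0.8,0,0,0,0],[0,-0.8,0,0,0,0]]'
python3 -m pendant '[[-0.355,0,-0.768,0,0,0],[-0.355,0,-0.768,0,0,0],[-0.355,0,-0.768,0,0,0],[-0.355,0,-0.768,0,0,0],[-0.355,0,-0.768,0,0,0],[-0.355,0,-0.768,0,0,0]]'
python3 -m pendant '[[-0.355,0,-0.768,0,0,0],[-0.355,0,-0.768,0,0,0],[-0.355,0,-0.768,0,0,0],[-0.355,0,-0.768,0,0,0],[-0.355,0,-0.768,0,0,0],[-0.355,0,-0.768,0,0,0],[0,0,0,0,0,0],[0,0,0,0,0,0]]'
python3 - <<'E'
from h import *
f=viewer.grab_frame("side"); np.save("s3.npy",f,allow_pickle=True);crop(f,"s3.png",300,0,160,160,5) if 0 else crop(f,"s3.png",300,20,150,140,4)
f=viewer.grab_frame("top"); np.save("t3.npy",f,allow_pickle=True);crop(f,"t3.png",390,160,150,140,4)
E
```

```text
time_s: 6.75
position: [0.6473, -0.0898, 0.1605]
ee_rot: [[1.0, 0.001, 0.0], [-0.0, -0.0, 1.0], [0.001, -1.0, -0.0]]
ft_force: [0.5, -0.6, -0.8]
finger_gap: 0.597
time_s: 7.35
position: [0.5937, -0.2058, 0.1598]
ee_rot: [[1.0, 0.001, 0.0], [-0.0, -0.0, 1.0], [0.001, -1.0, -0.0]]
ft_force: [0.5, -0.5, -2.4]
finger_gap: 0.596
time_s: 8.15
position: [0.5407, -0.3203, 0.1593]
ee_rot: [[1.0, 0.001, 0.001], [-0.001, -0.0, 1.0], [0.001, -1.0, -0.0]]
ft_force: [0.9, 0.7, -0.5]
finger_gap: 0.6
```

View pics/s3.png

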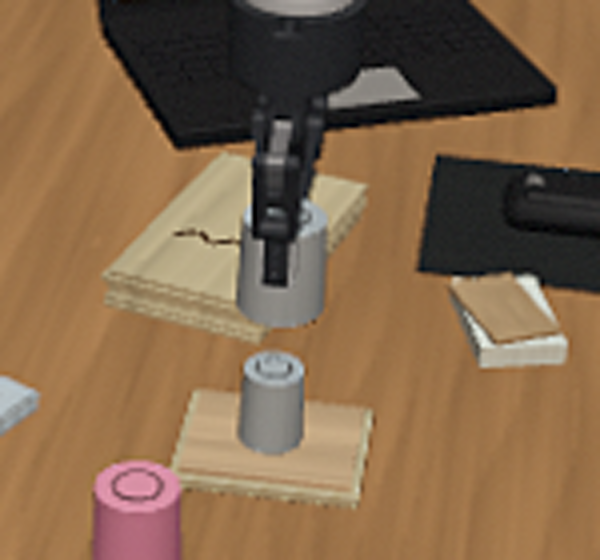

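View pics/t3.png

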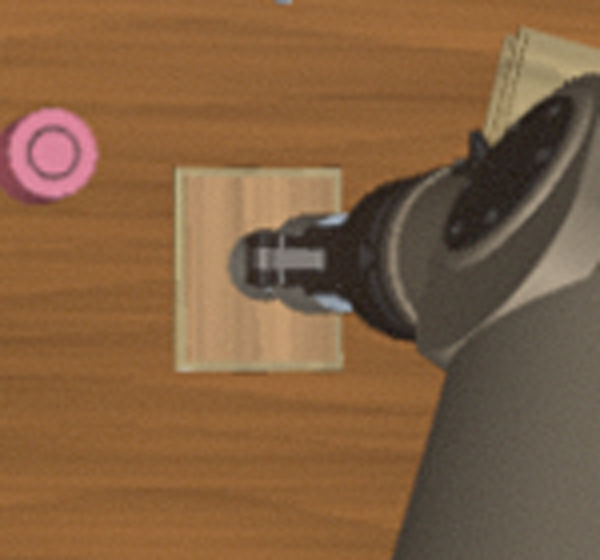

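```bash
python3 - <<'E'
from h import *
f=load("s3.npy")
im=f["color"].astype(int)
sat=im.max(2)-im.min(2); L=im.mean(2)
m=(sat<30)
for r in list(range(84,104,2))+list(range(108,134,2)):
    c=np.where(m[r,350:390])[0]+350
    print(r,c.min() if len(c) else 0,c.max() if len(c) else 0,(c.min()+c.max())/2 if len(c) else 0,end="; ")
print()
for z in(.112,.13,.15): print(z,proj(f,[[.541,-.3203,z]]))
for z in(.012,.03,.064): print(z,proj(f,[[.541,-.3203,z]]))
E
```

```text
84 360 381 370.5; 86 360 380 370.0; 88 360 380 370.0; 90 359 380 369.5; 92 359 380 369.5; 94 359 380 369.5; 96 359 380 369.5; 98 361 379 370.0; 100 364 376 370.0; 102 0 0 0; 108 364 371 367.5; 110 362 374 368.0; 112 361 375 368.0; 114 361 375 368.0; 116 361 375 368.0; 118 361 375 368.0; 120 360 375 367.5; 122 360 375 367.5; 124 360 375 367.5; 126 360 375 367.5; 128 360 375 367.5; 130 360 374 367.0; 132 363 372 367.5; 
0.112 [[369.18782918  95.20503666]]
0.13 [[369.54977667  88.75987913]]
0.15 [[369.95706412  81.45884488]]
0.012 [[367.25748849 128.93900284]]
0.03 [[367.59486326 123.11721497]]
0.064 [[368.24420199 111.82578909]]
```

```bash
python3 -m pendant '[[0,0.6,0,0,0,0],[0,0.6,0,0,0,0],[0,0.6,0,0,0,0],[0,0.5,0,0,0,0],[0,0.5,0,0,0,0],[0,0.4,0,0,0,0],[0,0.2,0,0,0,0],[0,0,0,0,0,0]]'
python3 -m pendant '[[0,0.12,0,0,0,0],[0,0.12,0,0,0,0],[0,0,0,0,0,0],[0,0,0,0,0,0]]'
python3 - <<'E'
from h import *
f=viewer.grab_frame("side"); np.save("s4.npy",f,allow_pickle=True);crop(f,"s4.png",300,20,150,140,4)
E
```

```text
time_s: 9.05
position: [0.5403, -0.32, 0.0725]
ee_rot: [[1.0, -0.001, 0.0], [-0.0, 0.001, 1.0], [-0.001, -1.0, 0.001]]
ft_force: [0.2, 1.2, -1.0]
finger_gap: 0.601
time_s: 9.45
position: [0.5407, -0.3202, 0.0675]
ee_rot: [[1.0, 0.0, 0.0], [-0.0, -0.0, 1.0], [0.0, -1.0, -0.0]]
ft_force: [0.4, 0.5, -1.1]
finger_gap: 0.595
```

View pics/s4.png

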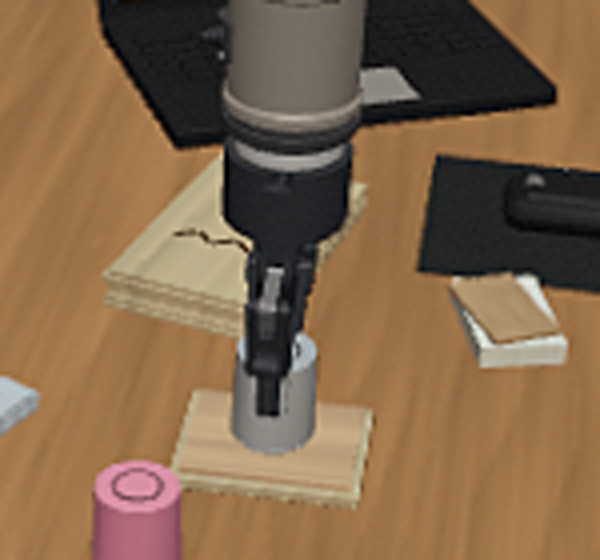

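The side view shows the medium cup over the small one, centred on the base (~(368,125)), still a few mm up. Creep down.

```bash
python3 -m pendant '[[0,0.08,0,0,0,0],[0,0.08,0,0,0,0],[0,0,0,0,0,0]]'; python3 -m pendant '[[0,0.06,0,0,0,0],[0,0,0,0,0,0]]';python3 -m pendant '[[0,0.06,0,0,0,0],[0,0,0,0,0,0]]'
```

```text
time_s: 9.8
position: [0.5404, -0.32, 0.0629]
ee_rot: [[1.0, -0.001, -0.0], [0.0, 0.0, 1.0], [-0.001, -1.0, 0.0]]
ft_force: [0.2, 0.0, -0.3]
finger_gap: 0.601
time_s: 10.0
position: [0.5406, -0.3202, 0.0617]
ee_rot: [[1.0, -0.0, 0.0], [-0.0, 0.0, 1.0], [-0.0, -1.0, 0.0]]
ft_force: [0.1, -0.8, -0.9]
finger_gap: 0.599
time_s: 10.2
position: [0.5407, -0.3202, 0.0615]
ee_rot: [[1.0, 0.0, 0.0], [-0.0, 0.0, 1.0], [0.0, -1.0, 0.0]]
ft_force: [-3.6, 2.3, 10.1]
finger_gap: 0.6
```

```bash
python3 -m pendant '[[0,0,0,0,0,0],[0,0,0,0,0,0],[0,0,0,0,0,0],[0,0,0,0,0,0],[0,0,0,0,0,0],[0,0,0,0,0,0]]' 1; python3 -m pendant '[[0,-0.2,0,0,0,0],[0,-0.7,0,0,0,0],[0,-1,0,0,0,0],[0,-1,0,0,0,0],[0,-1,0,0,0,0],[0,-1,0,0,0,0]]'
```

```text
time_s: 10.8
position: [0.5406, -0.3201, 0.0602]
ee_rot: [[1.0, -0.0, -0.0], [0.0, 0.0, 1.0], [-0.0, -1.0, 0.0]]
ft_force: [0.2, -0.7, -0.4]
finger_gap: 0.997
time_s: 11.4
position: [0.5405, -0.3201, 0.1842]
ee_rot: [[1.0, 0.0, 0.0], [-0.0, -0.0, 1.0], [0.0, -1.0, -0.0]]
ft_force: [-0.2, -1.1, 0.7]
finger_gap: 0.999
```

```bash
python3 -m pendant '[[0.245,0,0.829,0,0,0],[0.245,0,0.829,0,0,0],[0.245,0,0.829,0,0,0],[0.245,0,0.829,0,0,0],[0.245,0,0.829,0,0,0],[0.245,0,0.829,0,0,0],[0.245,0,0.829,0,0,0],[0.245,0,0.829,0,0,0]]'
python3 -m pendant '[[0.245,0,0.829,0,0,0],[0.245,0,0.829,0,0,0],[0.245,0,0.829,0,0,0],[0.245,0,0.829,0,0,0],[0.245,0,0.829,0,0,0],[0.245,0,0.829,0,0,0],[0.245,0,0.829,0,0,0],[0.245,0,0.829,0,0,0]]'
python3 -m pendant '[[0.245,0,0.829,0,0,0],[0.245,0,0.829,0,0,0],[0.245,0,0.829,0,0,0],[0.245,0,0.829,0,0,0],[0,0,0,0,0,0]]'
python3 - <<'E'
from h import *
f=viewer.grab_frame("top"); np.save("t5.npy",f,allow_pickle=True);crop(f,"t5.png",200,130,300,150,2.6)
g=viewer.grab_frame("side"); np.save("s5.npy",g,allow_pickle=True);crop(g,"s5.png",230,90,200,180,3.3)
E
```

```text
time_s: 12.2
position: [0.5898, -0.1535, 0.1832]
ee_rot: [[1.0, 0.0, 0.0], [-0.0, -0.0, 1.0], [0.0, -1.0, -0.0]]
ft_force: [1.0, -0.6, -0.0]
finger_gap: 0.999
time_s: 13.0
position: [0.6388, 0.0123, 0.1832]
ee_rot: [[1.0, 0.0, 0.0], [-0.0, 0.0, 1.0], [0.0, -1.0, 0.0]]
ft_force: [0.7, 0.5, -0.1]
finger_gap: 0.996
time_s: 13.5
position: [0.6635, 0.0992, 0.1828]
ee_rot: [[1.0, 0.0, -0.005], [0.005, 0.002, 1.0], [0.0, -1.0, 0.002]]
ft_force: [-0.5, 0.6, 0.1]
finger_gap: 1.0
```

View pics/t5.png

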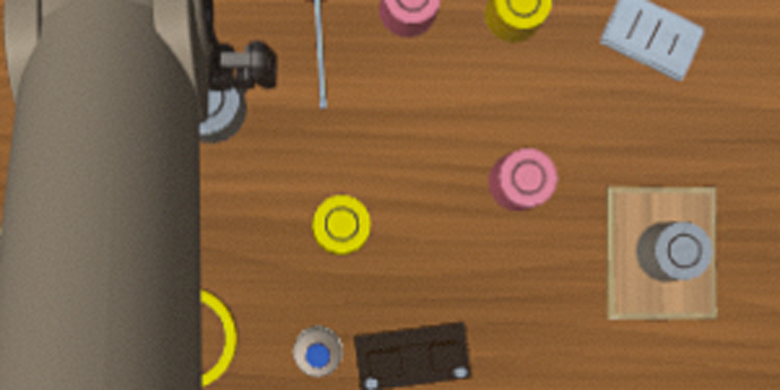

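View pics/s5.png

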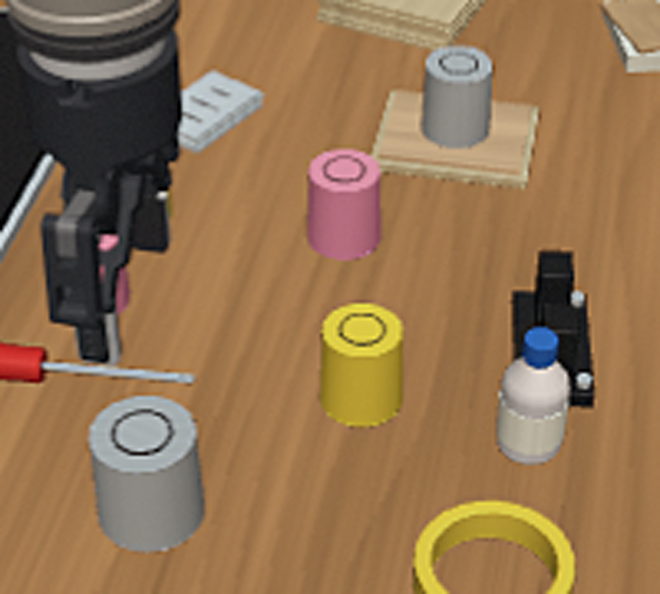

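```bash
python3 - <<'E'
from h import *
s=readout.read_state(); print(s["position"],s["ee_rot"][0])
f=load("t5.npy"); g=load("s5.npy")
c=lambda x,y,u0,v0,s:((x+.5)/s-.5+u0,(y+.5)/s-.5+v0)
p=c(685,251,200,130,2.6); print("Mnest top",cast(f,[p],.072)[0].round(4),disc(f,*p,14,.072,140))
for n,x,z in(("Mnest",(459.5,64),.072),("L",(142.5,432),.068)):
    p=c(*x,230,90,3.3); print("side",n,cast(g,[p],z)[0].round(4))
P=[c(*q,200,130,2.6) for q in((608,187),(716,187),(717,319),(609,319))]; print(cast(f,P,.008).round(4),cast(f,P,.008).mean(0))
# side cup axis by silhouette
im=g["color"].astype(int); m=(im.max(2)-im.min(2)<30)&(im.mean(2)>90)
for r in range(225,250,3):
    q=np.where(m[r,250:300])[0]+250; print(r,(q.min()+q.max())/2,end=" ")
print(proj(g,[[.663,.0944,.02],[.663,.0944,.04],[.663,.0944,.06]]))
E
```

```text
[0.66307496 0.09455527 0.18275805] [ 9.99999618e-01 -2.03595988e-04 -8.49882331e-04]
Mnest top [ 0.5397 -0.3204  0.072 ] ((540.1, -320.0), (47.3, 48.0), np.int32(225))
side Mnest [ 0.5398 -0.3209  0.072 ]
side L [0.6642 0.0928 0.068 ]
[[ 0.5975 -0.2683  0.008 ]
 [ 0.5996 -0.3684  0.008 ]
 [ 0.4797 -0.3698  0.008 ]
 [ 0.4782 -0.2703  0.008 ]] [ 0.53876491 -0.31920425  0.008     ]
225 272.5 228 273.0 231 273.0 234 273.5 237 274.0 240 274.0 243 275.0 246 275.0 249 275.0 [[275.22894168 238.15933842]
 [274.40566666 231.26140921]
 [273.56108263 224.15488601]]
```

```bash
python3 -m pendant '[[0.04,0.9,0,0,0,0],[0,0.9,0,0,0,0],[0,0.9,0,0,0,0],[0,0.9,0,0,0,0],[0,0.7,0,0,0,0],[0,0.5,0,0,0,0],[0,0.28,0,0,0,0],[0,0,0,0,0,0]]'
python3 -m pendant '[[0,0,0,0,0,0],[0,0,0,0,0,0],[0,0,0,0,0,0],[0,0,0,0,0,0],[0,0,0,0,0,0],[0,0,0,0,0,0],[0,0,0,0,0,0],[0,0,0,0,0,0]]' -1 40
python3 -m pendant '[[0,0,0,0,0,0],[0,0,0,0,0,0],[0,-0.2,0,0,0,0],[0,-0.8,0,0,0,0],[0,-1,0,0,0,0],[0,-1,0,0,0,0],[0,-1,0,0,0,0],[0,-1,0,0,0,0]]'
```

```text
time_s: 14.4
position: [0.6638, 0.094, 0.0551]
ee_rot: [[1.0, -0.001, 0.0], [-0.0, -0.0, 1.0], [-0.001, -1.0, -0.0]]
ft_force: [0.6, -1.0, -0.5]
finger_gap: 0.997
time_s: 15.2
position: [0.6651, 0.0944, 0.0572]
ee_rot: [[1.0, 0.002, 0.0], [-0.0, 0.0, 1.0], [0.002, -1.0, 0.0]]
ft_force: [-0.5, -1.7, 6.7]
finger_gap: 0.715
time_s: 16.0
position: [0.6636, 0.0944, 0.1817]
ee_rot: [[1.0, -0.001, -0.0], [0.0, -0.0, 1.0], [-0.001, -1.0, -0.0]]
ft_force: [0.1, -0.4, -1.2]
finger_gap: 0.71
```

```bash
python3 -m pendant '[[-0.247,0,-0.8295,0,0,0],[-0.247,0,-0.8295,0,0,0],[-0.247,0,-0.8295,0,0,0],[-0.247,0,-0.8295,0,0,0],[-0.247,0,-0.8295,0,0,0],[-0.247,0,-0.8295,0,0,0],[-0.247,0,-0.8295,0,0,0],[-0.247,0,-0.8295,0,0,0]]'
python3 -m pendant '[[-0.247,0,-0.8295,0,0,0],[-0.247,0,-0.8295,0,0,0],[-0.247,0,-0.8295,0,0,0],[-0.247,0,-0.8295,0,0,0],[-0.247,0,-0.8295,0,0,0],[-0.247,0,-0.8295,0,0,0],[-0.247,0,-0.8295,0,0,0],[-0.247,0,-0.8295,0,0,0]]'
python3 -m pendant '[[-0.247,0,-0.8295,0,0,0],[-0.247,0,-0.8295,0,0,0],[-0.247,0,-0.8295,0,0,0],[-0.247,0,-0.8295,0,0,0],[0,0,0,0,0,0],[0,0,0,0,0,0],[0,0,0,0,0,0]]'
python3 - <<'E'
from h import *
f=viewer.grab_frame("side"); np.save("s6.npy",f,allow_pickle=True);crop(f,"s6.png",300,20,150,140,4)
im=f["color"].astype(int); m=(im.max(2)-im.min(2)<30)
for r in list(range(78,98,2))+list(range(104,134,2)):
    c=np.where(m[r,345:395])[0]+345
    if len(c): print(r,c.min(),c.max(),(c.min()+c.max())/2,end="; ")
print(proj(f,[[.5405,-.3203,z] for z in(.126,.15,.012,.03,.072)]))
E
```

```text
time_s: 16.8
position: [0.6132, -0.0732, 0.1799]
ee_rot: [[1.0, -0.002, 0.001], [-0.001, -0.0, 1.0], [-0.002, -1.0, -0.0]]
ft_force: [0.1, -0.5, -2.4]
finger_gap: 0.709
time_s: 17.6
position: [0.5636, -0.2387, 0.1799]
ee_rot: [[1.0, -0.002, 0.001], [-0.001, 0.0, 1.0], [-0.002, -1.0, 0.0]]
ft_force: [0.0, -0.1, -1.5]
finger_gap: 0.712
time_s: 18.3
position: [0.5406, -0.3192, 0.1803]
ee_rot: [[1.0, -0.001, -0.001], [0.001, 0.001, 1.0], [-0.001, -1.0, 0.001]]
ft_force: [0.6, 0.3, -1.8]
finger_gap: 0.712
78 358 384 371.0; 80 358 384 371.0; 82 358 383 370.5; 84 358 383 370.5; 86 357 383 370.0; 88 357 383 370.0; 90 357 383 370.0; 92 357 383 370.0; 94 359 382 370.5; 96 362 380 371.0; 104 363 373 368.0; 106 360 376 368.0; 108 359 378 368.5; 110 359 378 368.5; 112 359 378 368.5; 114 359 378 368.5; 116 359 378 368.5; 118 359 378 368.5; 120 358 378 368.0; 122 358 378 368.0; 124 358 378 368.0; 126 358 377 367.5; 128 358 377 367.5; 130 358 377 367.5; 132 360 376 368.0; [[369.67447629  90.22442456]
 [370.16526822  81.48066295]
 [367.45085454 128.96198979]
 [367.79007653 123.14008547]
 [368.59891216 109.1343131 ]]
```

View pics/s6.png

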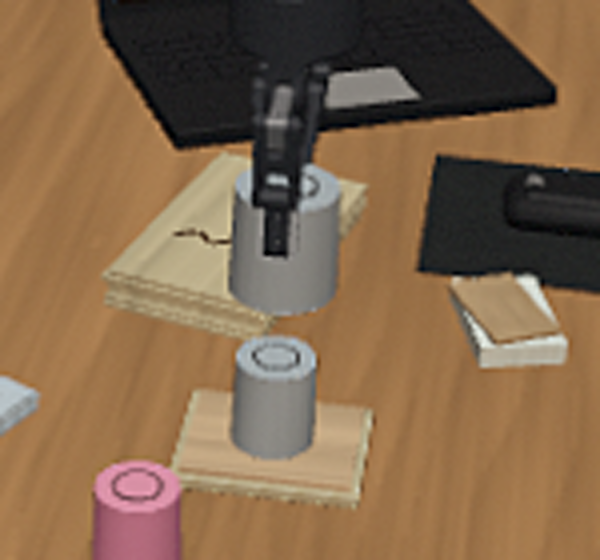

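```bash
python3 -m pendant '[[0,0.7,0,0,0,0],[0,0.7,0,0,0,0],[0,0.7,0,0,0,0],[0,0.6,0,0,0,0],[0,0.6,0,0,0,0],[0,0.5,0,0,0,0],[0,0.2,0,0,0,0],[0,0,0,0,0,0]]'; python3 -m pendant '[[0,0.1,0,0,0,0],[0,0,0,0,0,0]]';python3 -m pendant '[[0,0.06,0,0,0,0],[0,0,0,0,0,0]]'
```

```text
time_s: 19.15
position: [0.5403, -0.3201, 0.08]
ee_rot: [[1.0, -0.001, 0.0], [-0.0, 0.001, 1.0], [-0.001, -1.0, 0.001]]
ft_force: [0.2, -0.4, -1.9]
finger_gap: 0.71
time_s: 19.35
position: [0.5409, -0.3206, 0.0787]
ee_rot: [[1.0, 0.001, 0.0], [-0.0, -0.0, 1.0], [0.001, -1.0, -0.0]]
ft_force: [-0.1, 0.9, -2.0]
finger_gap: 0.715
time_s: 19.55
position: [0.5407, -0.3204, 0.077]
ee_rot: [[1.0, 0.0, 0.0], [-0.0, -0.0, 1.0], [0.0, -1.0, -0.0]]
ft_force: [-0.0, 0.1, -2.0]
finger_gap: 0.714
```

```bash
python3 -m pendant '[[0,0.1,0,0,0,0],[0,0.1,0,0,0,0],[0,0,0,0,0,0]]'; python3 -m pendant '[[0,0.05,0,0,0,0],[0,0,0,0,0,0]]';python3 -m pendant '[[0,0.05,0,0,0,0],[0,0,0,0,0,0]]'
```

```text
time_s: 19.85
position: [0.5404, -0.3201, 0.0713]
ee_rot: [[1.0, -0.001, -0.0], [0.0, 0.0, 1.0], [-0.001, -1.0, 0.0]]
ft_force: [0.6, -1.1, -1.4]
finger_gap: 0.71
time_s: 20.05
position: [0.5405, -0.3203, 0.0703]
ee_rot: [[1.0, -0.0, 0.0], [-0.0, 0.0, 1.0], [-0.0, -1.0, 0.0]]
ft_force: [-0.8, -0.4, -0.7]
finger_gap: 0.71
time_s: 20.25
position: [0.5407, -0.3204, 0.0692]
ee_rot: [[1.0, 0.0, 0.0], [-0.0, -0.0, 1.0], [0.0, -1.0, -0.0]]
ft_force: [0.0, 0.1, -1.3]
finger_gap: 0.708
```

```bash
python3 -m pendant '[[0,0.04,0,0,0,0],[0,0,0,0,0,0]]'; python3 -m pendant '[[0,0.04,0,0,0,0],[0,0,0,0,0,0]]'
```

```text
time_s: 20.45
position: [0.5407, -0.3204, 0.0691]
ee_rot: [[1.0, 0.0, 0.0], [-0.0, 0.0, 1.0], [0.0, -1.0, 0.0]]
ft_force: [-1.8, 0.9, 5.3]
finger_gap: 0.708
time_s: 20.65
position: [0.5407, -0.3205, 0.0691]
ee_rot: [[1.0, 0.001, 0.0], [-0.0, 0.001, 1.0], [0.001, -1.0, 0.001]]
ft_force: [-4.7, 2.8, 14.1]
finger_gap: 0.714
```

Firm contact at the expected height. Release and rise.

```bash
python3 -m pendant '[[0,0,0,0,0,0],[0,0,0,0,0,0],[0,0,0,0,0,0],[0,0,0,0,0,0],[0,0,0,0,0,0]]' 1; python3 -m pendant '[[0,-0.2,0,0,0,0],[0,-0.7,0,0,0,0],[0,-1,0,0,0,0],[0,-1,0,0,0,0],[0,-1,0,0,0,0],[0,-1,0,0,0,0],[0,-1,0,0,0,0]]'
python3 -m pendant '[[0,-0.5,1,0,0,0],[0,-0.5,1,0,0,0],[0,0,1,0,0,0],[0,0,1,0,0,0],[0,0,1,0,0,0],[0,0,1,0,0,0],[0,0,0,0,0,0],[0,0,0,0,0,0]]'
python3 - <<'E'
from h import *
f=viewer.grab_frame("top"); np.save("t7.npy",f,allow_pickle=True);crop(f,"t7.png",390,180,120,90,6)
g=viewer.grab_frame("side"); np.save("s7.npy",g,allow_pickle=True);crop(g,"s7.png",320,80,100,80,7)
E
```

```text
time_s: 21.15
position: [0.5406, -0.3203, 0.0671]
ee_rot: [[1.0, -0.0, -0.0], [0.0, 0.0, 1.0], [-0.0, -1.0, 0.0]]
ft_force: [0.6, 0.2, 0.4]
finger_gap: 0.999
time_s: 21.85
position: [0.5405, -0.3204, 0.2162]
ee_rot: [[1.0, 0.0, 0.0], [-0.0, -0.0, 1.0], [0.0, -1.0, -0.0]]
ft_force: [0.6, 0.1, 0.1]
finger_gap: 0.999
time_s: 22.65
position: [0.5407, -0.1701, 0.2402]
ee_rot: [[1.0, 0.0, -0.001], [0.001, -0.0, 1.0], [0.0, -1.0, -0.0]]
ft_force: [0.5, 0.2, -0.2]
finger_gap: 0.999
```

View pics/t7.png

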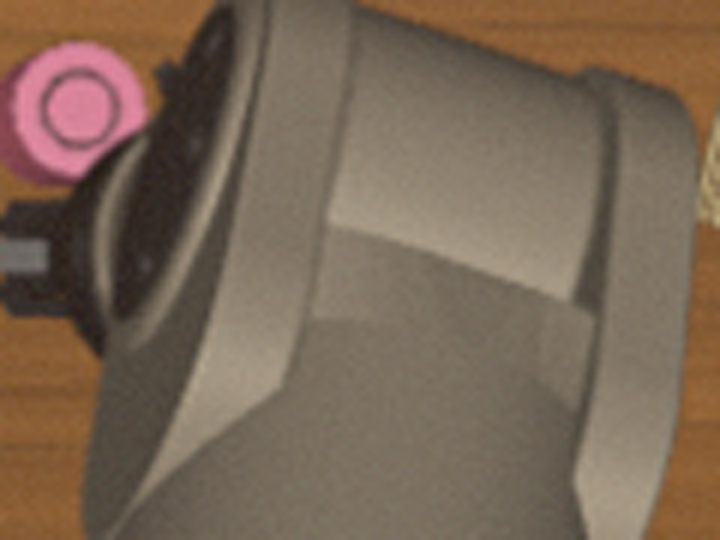

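View pics/s7.png

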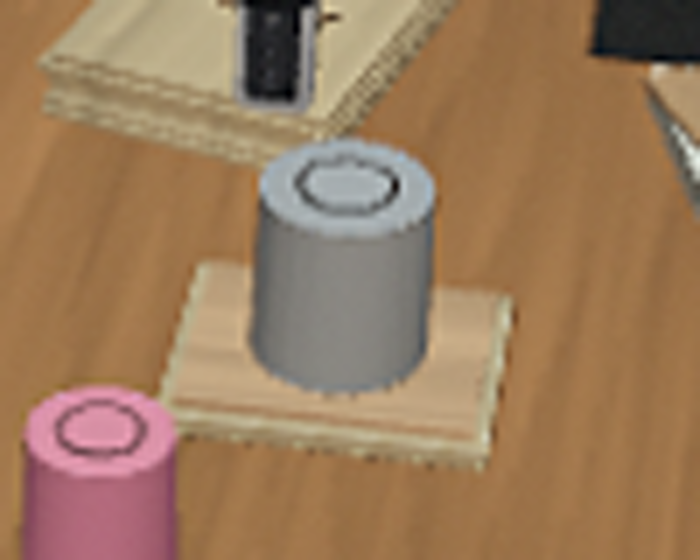

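```bash
python3 -m pendant '[[-0.117,0,0.93,0,0,0],[-0.117,0,0.93,0,0,0],[-0.117,0,0.93,0,0,0],[-0.117,0,0.93,0,0,0],[-0.117,0,0.93,0,0,0],[-0.117,0,0.93,0,0,0],[-0.117,0,0.93,0,0,0],[-0.117,0,0.93,0,0,0]]'
python3 - <<'E'
from h import *
f=viewer.grab_frame("top"); np.save("t8.npy",f,allow_pickle=True)
cv2.imwrite("pics/t8.png",f["color"][:,:,::-1])
g=viewer.grab_frame("side"); np.save("s8.npy",g,allow_pickle=True)
cv2.imwrite("pics/s8.png",g["color"][:,:,::-1])
E
```

```text
time_s: 23.55
position: [0.5173, 0.0151, 0.2399]
ee_rot: [[1.0, 0.0, 0.002], [-0.002, -0.0, 1.0], [0.0, -1.0, -0.0]]
ft_force: [0.2, -0.7, -0.5]
finger_gap: 1.004
```

View pics/t8.png

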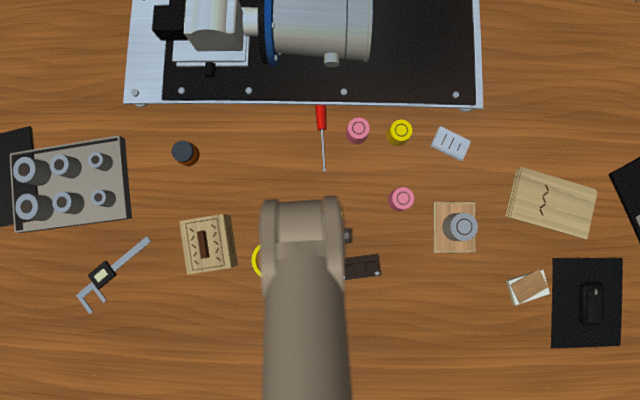

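View pics/s8.png

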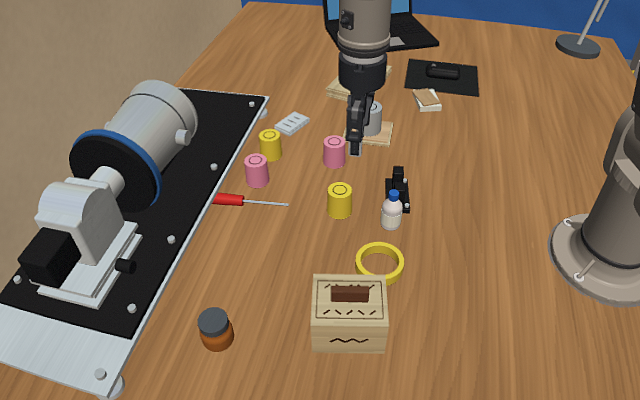

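```bash
python3 - <<'E'
from h import *
f=load("t8.npy"); im=f["color"]
print("row 215:"); print([tuple(int(a) for a in im[215,c]) for c in range(429,440)]); print([tuple(int(a) for a in im[215,c]) for c in range(470,481)])
print("col 445:"); print([tuple(int(a) for a in im[r,445]) for r in range(197,208)]); print([tuple(int(a) for a in im[r,445]) for r in range(247,258)])
crop(f,"t8b.png",425,193,60,68,9)
g=load("s7.npy"); crop(g,"s7b.png",335,100,65,52,11)
crop(f,"t8c.png",172,205,72,76,8)
E
```

```text
row 215:
[(144, 95, 55), (142, 95, 54), (140, 96, 55), (137, 92, 52), (132, 103, 67), (174, 165, 121), (165, 148, 111), (156, 132, 97), (176, 137, 102), (175, 141, 100), (172, 138, 100)]
[(142, 146, 157), (143, 142, 145), (156, 130, 112), (169, 143, 107), (170, 153, 117), (128, 101, 74), (127, 88, 47), (133, 88, 52), (133, 90, 51), (133, 88, 50), (134, 91, 53)]
col 445:
[(138, 93, 51), (138, 93, 55), (133, 89, 50), (134, 91, 53), (133, 95, 57), (153, 132, 95), (168, 151, 111), (180, 148, 110), (182, 142, 103), (181, 142, 105), (184, 143, 106)]
[(174, 136, 99), (174, 137, 100), (172, 138, 100), (166, 140, 103), (166, 151, 114), (157, 136, 100), (143, 96, 56), (148, 99, 55), (152, 103, 58), (150, 103, 56), (140, 93, 49)]
```

View pics/t8b.png

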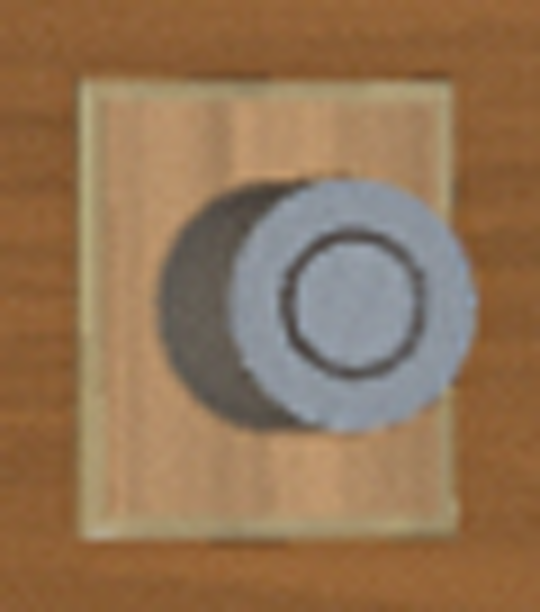

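View pics/s7b.png

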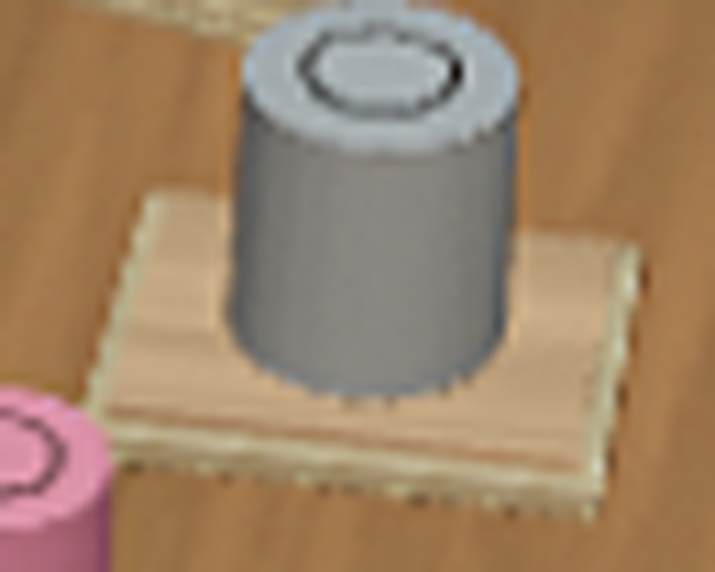

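View pics/t8c.png

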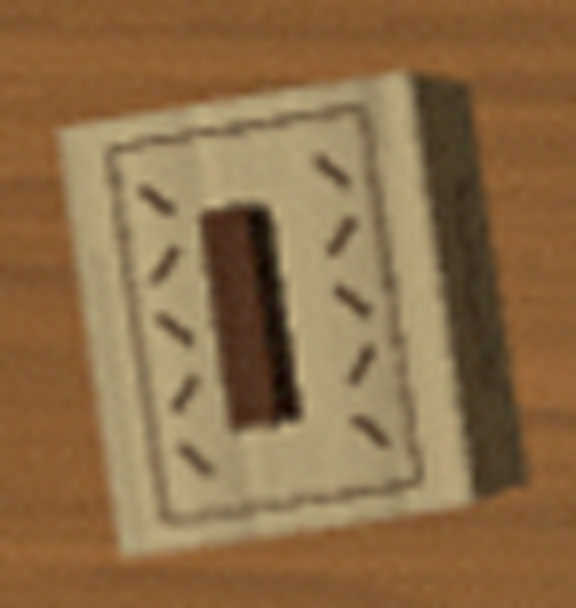

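```bash
cat > base.py <<'E'
from h import *
def cross(prof,th):
    # first rising crossing
    for i in range(len(prof)-1):
        if prof[i]<th<=prof[i+1]: return i+(th-prof[i])/(prof[i+1]-prof[i])
def edges(f,rows=None,cols=None,th=82):
    B=f["color"][:,:,2].astype(float)
    rows=rows or list(range(206,214))+list(range(243,250)); cols=cols or list(range(437,472))
    L=[(428+cross(B[r,428:442],th),r) for r in rows]
    R=[(482-cross(B[r,482:466:-1],th),r) for r in rows]
    T=[(c,194+cross(B[194:210,c],th)) for c in cols]
    Bo=[(c,262-cross(B[262:246:-1,c],th)) for c in cols]
    return L,R,T,Bo
def fit(w): # line y=a x+b along major
    vx,vy,x,y=cv2.fitLine(np.float32(w[:,:2]*1000),cv2.DIST_HUBER,0,.01,.01).ravel(); 
    return np.array([x,y]),np.degrees(np.arctan2(vy,vx))
if __name__=="__main__":
    for nm in("top0.npy","t5.npy","t8.npy"):
        f=load(nm); L,R,T,Bo=edges(f)
        out=[]
        for e,z in((L,0.),(R,.008),(T,.008),(Bo,.008)):
            out.append(fit(cast(f,e,z)))
        for c,a in out: print(nm,c.round(1),round(a,2))
E
python3 base.py
```

```text
top0.npy [ 528.4 -270.2] 0.75
top0.npy [ 555.8 -367.9] 0.08
top0.npy [ 598.6 -317.4] -88.89
top0.npy [ 479.1 -313.2] -88.68
t5.npy [ 528.4 -270.2] 0.72
t5.npy [ 555.6 -368. ] 0.19
t5.npy [ 598.5 -315.7] -88.76
t5.npy [ 479.5 -332.8] -88.58
t8.npy [ 535.5 -270.1] 0.75
t8.npy [ 555.6 -367.9] 0.1
t8.npy [ 598.6 -315.7] -88.8
t8.npy [ 479.1 -315.3] -88.53
```

```bash
python3 - <<'E'
from h import *
f=load("t8.npy"); g=load("s7.npy")
c=lambda x,y,u0,v0,s:((x+.5)/s-.5+u0,(y+.5)/s-.5+v0)
p=c(353,304,425,193,9); print("L nest top",cast(f,[p],.08)[0].round(4))
p=c(379,71,335,100,11); print("L nest side",cast(g,[p],.08)[0].round(4))
# side: bottom edge of near side (z=0), rim
P=[c(*q,335,100,11) for q in((95,462),(592,518))]; print("near bottom z0",cast(g,P,0).round(4))
P=[c(*q,335,100,11) for q in((150,192),(645,240))]; print("far rim z.008",cast(g,P,.008).round(4))
P=[c(*q,335,100,11) for q in((645,240),(608,480))]; print("right edge rim z.008",cast(g,P,.008).round(4))
P=[c(*q,172,205,8) for q in((58,130),(410,72),(472,498),(122,555))]
w=cast(f,P,.084); print("cover",w.round(4),w.mean(0))
d=w[0]+w[1]-w[2]-w[3]; e=w[0]-w[1]+w[3]-w[2]; print(np.degrees(np.arctan2(d[1],d[0])),np.degrees(np.arctan2(-e[0],e[1])))
# handle mask, dark brown top
P=[c(*q,172,205,8) for q in((203,210),(246,205),(275,422),(233,430))]
w=cast(f,P,.112); print("handle",w.round(4),w.mean(0)); d=w[0]+w[1]-w[2]-w[3];print(np.degrees(np.arctan2(d[1],d[0])))
g=load("s8.npy"); crop(g,"s8c.png",305,265,90,95,7)
E
```

```text
L nest top [ 0.5394 -0.3194  0.08  ]
L nest side [ 0.5402 -0.3222  0.08  ]
near bottom z0 [[ 0.5943 -0.2707  0.    ]
 [ 0.4804 -0.2727  0.    ]]
far rim z.008 [[ 0.5993 -0.3702  0.008 ]
 [ 0.4797 -0.3742  0.008 ]]
right edge rim z.008 [[ 0.4797 -0.3742  0.008 ]
 [ 0.4779 -0.2769  0.008 ]]
cover [[0.5373 0.3113 0.084 ]
 [0.5559 0.2123 0.084 ]
 [0.4396 0.1913 0.084 ]
 [0.4205 0.2889 0.084 ]] [0.48831523 0.25095826 0.084     ]
10.546165601512094 10.828739432148048
handle [[0.5165 0.2614 0.112 ]
 [0.5181 0.2496 0.112 ]
 [0.4604 0.2397 0.112 ]
 [0.4578 0.2511 0.112 ]] [0.48819641 0.25048101 0.112     ]
9.820519289905556
```

View pics/s8c.png

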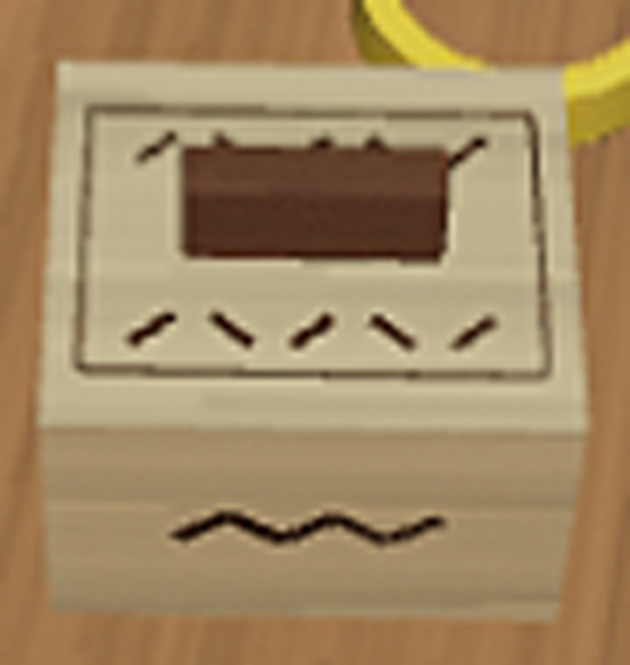

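```bash
python3 -m pendant '[[-0.115,0,0.942,0,0,0],[-0.115,0,0.942,0,0,0],[-0.115,0,0.942,0,0,0],[-0.115,0,0.942,0,0,0],[-0.115,0,0.942,0,0,0],[-0.115,0,0.942,0,0,0],[-0.115,0,0.942,0,0,0],[-0.115,0,0.942,0,0,0]]' 0.2
python3 -m pendant '[[-0.115,0,0.942,0,0,0],[-0.115,0,0.942,0,0,0],[0,0,0,0,-0.916,0],[0,0,0,0,-0.916,0],[0,0.8,0,0,0,0],[0,0.8,0,0,0,0],[0,0,0,0,0,0],[0,0,0,0,0,0]]'
python3 - <<'E'
from h import *
s=readout.read_state(); print(s["position"],s["ee_rot"],s["finger_gap"])
g=viewer.grab_frame("side"); crop(g,"s9.png",270,190,150,170,4)
E
```

```text
time_s: 24.45
position: [0.4951, 0.2031, 0.2398]
ee_rot: [[1.0, 0.0, 0.003], [-0.003, -0.001, 1.0], [0.0, -1.0, -0.001]]
ft_force: [-0.0, -0.5, 0.5]
finger_gap: 0.603
time_s: 25.25
position: [0.4892, 0.2499, 0.1999]
ee_rot: [[0.984, -0.0, -0.18], [0.18, -0.001, 0.984], [-0.0, -1.0, -0.001]]
ft_force: [0.2, 0.2, -0.1]
finger_gap: 0.599
[0.48923415 0.24994191 0.19994866] [[ 9.83619059e-01 -1.93144823e-04 -1.80259559e-01]
 [ 1.80259369e-01 -7.52237505e-04  9.83618826e-01]
 [-3.25578885e-04 -9.99999698e-01 -7.05098983e-04]] 0.5988605098722932
```

View pics/s9.png

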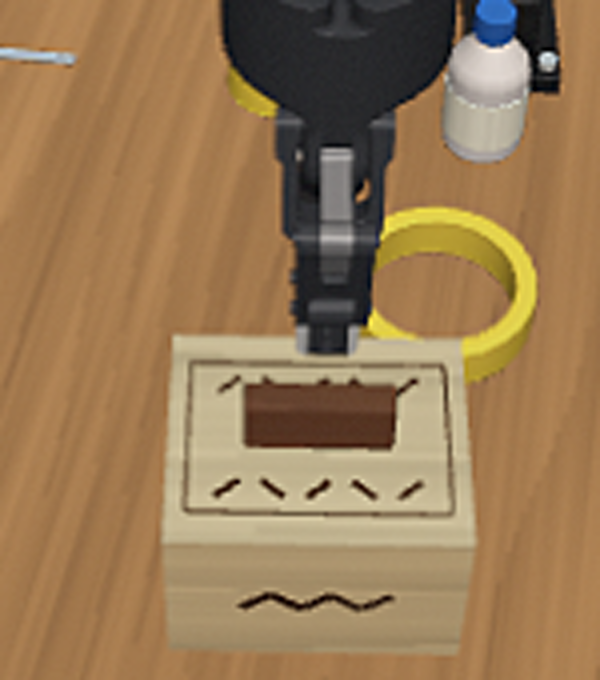

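```bash
python3 -m pendant '[[-0.02,0.8,0.03,0,0,0],[0,0.8,0,0,0,0],[0,0.7,0,0,0,0],[0,0.5,0,0,0,0],[0,0.4,0,0,0,0],[0,0.3,0,0,0,0],[0,0,0,0,0,0],[0,0,0,0,0,0]]' 0.2
python3 - <<'E'
from h import *
s=readout.read_state(); print(s["position"])
g=viewer.grab_frame("side"); crop(g,"s10.png",290,220,120,140,5)
E
```

```text
time_s: 26.1
position: [0.4882, 0.2519, 0.1127]
ee_rot: [[0.983, 0.001, -0.182], [0.182, 0.0, 0.983], [0.001, -1.0, 0.0]]
ft_force: [0.3, 0.1, 0.2]
finger_gap: 0.602
[0.48817735 0.25192478 0.11268499]
```

View pics/s10.png

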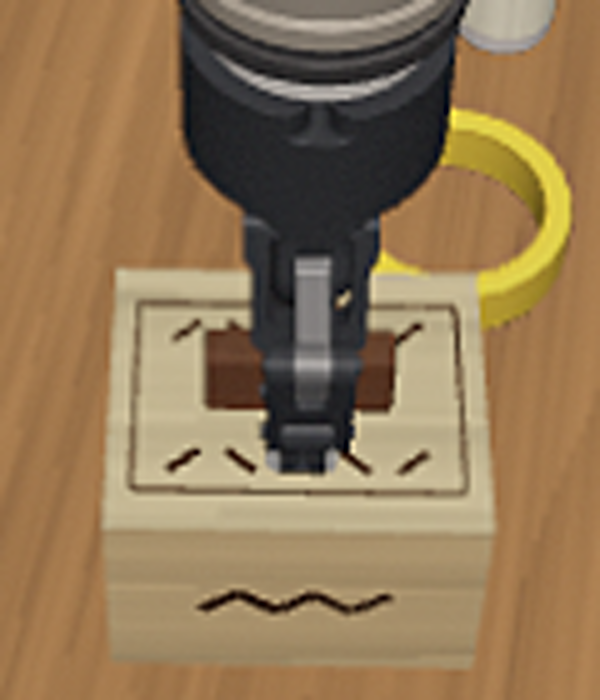

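```bash
python3 -m pendant '[[0,0,0,0,0,0],[0,0,0,0,0,0],[0,0,0,0,0,0],[0,0,0,0,0,0]]' -0.45 60; python3 -m pendant '[[0,0,0,0,0,0],[0,0,0,0,0,0],[0,0,0,0,0,0],[0,0,0,0,0,0],[0,0,0,0,0,0],[0,0,0,0,0,0]]' -1 70
python3 - <<'E'
from h import *
s=readout.read_state(); print(s["position"],s["ft_force"])
g=viewer.grab_frame("side"); crop(g,"s11.png",290,220,120,140,5)
E
```

```text
time_s: 26.55
position: [0.4879, 0.2518, 0.1124]
ee_rot: [[0.983, 0.0, -0.182], [0.182, 0.0, 0.983], [0.0, -1.0, 0.0]]
ft_force: [-0.1, 0.2, 0.6]
finger_gap: 0.275
time_s: 27.15
position: [0.4879, 0.2517, 0.1123]
ee_rot: [[0.983, 0.0, -0.182], [0.182, -0.0, 0.983], [0.0, -1.0, -0.0]]
ft_force: [0.1, -0.7, 1.0]
finger_gap: 0.148
[0.48789295 0.25167897 0.11233683] [ 0.06473837 -0.69121592  0.96883998]
```

View pics/s11.png

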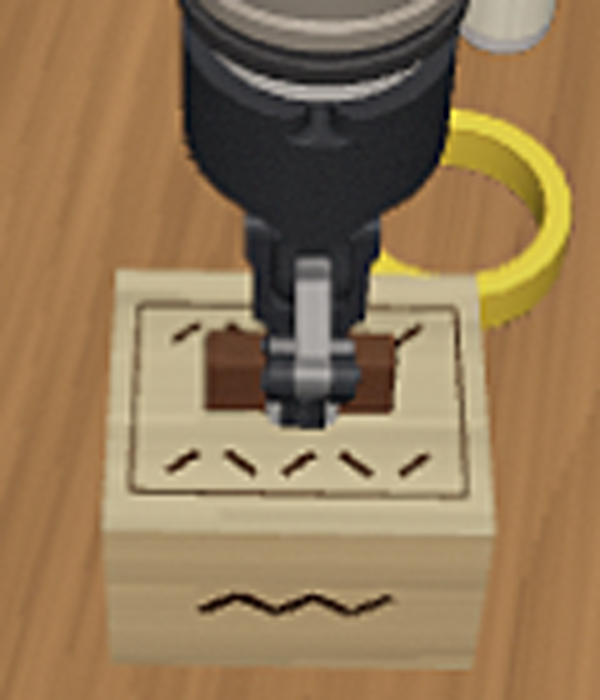

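```bash
python3 - <<'E'
from h import *
g=load("s8.npy")
c=np.array([.4879,.2517]);ex=np.array([.983,.182]);ey=np.array([-.182,.983])
def P(x,y,z): q=c+ex*x+ey*y; return [q[0],q[1],z]
uv=proj(g,[P(.03,.007,.112),P(-.03,.007,.112),P(0,.02,.105),P(.011,.02,.105),P(-.011,.02,.105)])
print(((uv-[290,220]+.5)*5-.5).round(0))
E
```

```text
[[206. 365.]
 [400. 367.]
 [303. 414.]
 [267. 413.]
 [339. 415.]]
```

```bash
python3 -m pendant '[[0,-0.1,0,0,0,0],[0,-0.3,0,0,0,0],[0,-0.4,0,0,0,0],[0,-0.4,0,0,0,0],[0,0,0,0,0,0],[0,0,0,0,0,0]]'
python3 - <<'E'
from h import *
g=viewer.grab_frame("side"); crop(g,"s12.png",270,200,150,165,4)
E
```

```text
time_s: 27.8
position: [0.4881, 0.252, 0.1428]
ee_rot: [[0.983, 0.001, -0.182], [0.182, 0.001, 0.983], [0.001, -1.0, 0.001]]
ft_force: [-0.3, -0.1, -3.0]
finger_gap: 0.15
```

View pics/s12.png

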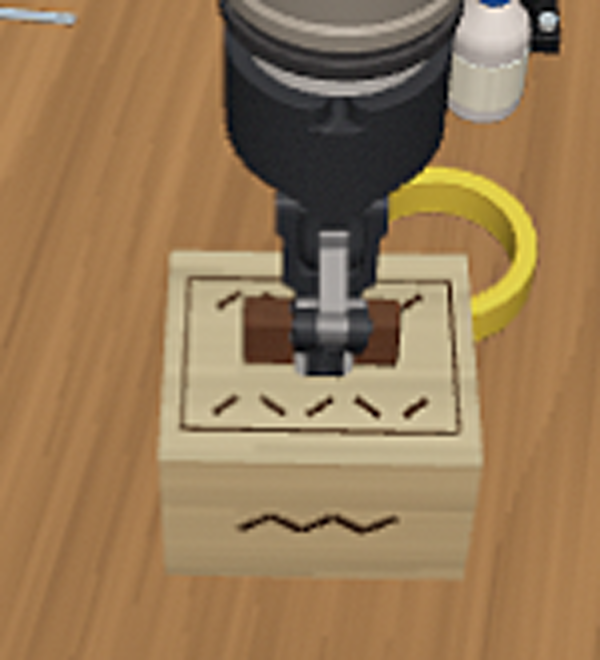

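```bash
python3 -m pendant '[[0,-0.8,0,0,0,0],[0,-0.9,0,0,0,0],[0,-0.9,0,0,0,0],[0,-0.9,0,0,0,0],[0,-0.9,0,0,0,0],[0,0,0,0,0.55,0],[0,0,0,0,0.55,0],[0,0,0,0,0.56,0]]'; python3 -m pendant '[[0,0,0,0,0,0],[0,0,0,0,0,0]]'
```

```text
time_s: 28.65
position: [0.4875, 0.2516, 0.2519]
ee_rot: [[1.0, -0.001, -0.015], [0.015, -0.0, 1.0], [-0.001, -1.0, -0.0]]
ft_force: [-0.1, 0.6, -1.0]
finger_gap: 0.146
time_s: 28.85
position: [0.4876, 0.2517, 0.2519]
ee_rot: [[1.0, -0.001, -0.019], [0.019, -0.0, 1.0], [-0.001, -1.0, -0.0]]
ft_force: [-0.4, -0.4, -2.4]
finger_gap: 0.146
```

```bash
python3 -m pendant '[[0.057,0,-0.4,0,0,0],[0.057,0,-0.818,0,0,0],[0.057,0,-0.818,0,0,0],[0.057,0,-0.818,0,0,0],[0.057,0,-0.818,0,0,0],[0.057,0,-0.818,0,0,0],[0.057,0,-0.818,0,0,0],[0.057,0,-0.818,0,0,0]]'
python3 -m pendant '[[0.057,0,-0.818,0,0,0],[0.057,0,-0.818,0,0,0],[0.057,0,-0.818,0,0,0],[0.057,0,-0.818,0,0,0],[0.057,0,-0.818,0,0,0],[0.057,0,-0.818,0,0,0],[0.057,0,-0.818,0,0,0],[0.057,0,-0.818,0,0,0]]'
python3 -m pendant '[[0.057,0,-0.818,0,0,0],[0.057,0,-0.818,0,0,0],[0.057,0,-0.818,0,0,0],[0.057,0,-0.818,0,0,0],[0.057,0,-0.818,0,0,0],[0.057,0,-0.818,0,0,0],[0.057,0,-0.818,0,0,0],[0.057,0,-0.818,0,0,0]]'
```

```text
time_s: 29.65
position: [0.5018, 0.097, 0.2522]
ee_rot: [[1.0, -0.0, -0.017], [0.017, -0.0, 1.0], [-0.0, -1.0, -0.0]]
ft_force: [-0.2, 0.4, -1.1]
finger_gap: 0.15
time_s: 30.45
position: [0.5157, -0.0662, 0.2523]
ee_rot: [[1.0, -0.0, -0.017], [0.017, -0.0, 1.0], [-0.0, -1.0, -0.0]]
ft_force: [0.5, -0.1, -1.8]
finger_gap: 0.145
time_s: 31.25
position: [0.5297, -0.2295, 0.2522]
ee_rot: [[1.0, -0.0, -0.018], [0.018, -0.0, 1.0], [-0.0, -1.0, -0.0]]
ft_force: [0.2, -0.1, -1.9]
finger_gap: 0.147
```

```bash
python3 -m pendant '[[0.061,0,-0.8,0,0,0],[0.061,0,-0.8,0,0,0],[0.061,0,-0.8,0,0,0],[0.061,0,-0.7,0,0,0],[0.061,0,-0.53,0,0,0],[0,0,0,0,0,0],[0,0,0,0,0,0],[0,0,0,0,0,0]]'
python3 - <<'E'
from h import *
s=readout.read_state(); print(s["position"],s["ee_rot"])
f=viewer.grab_frame("top"); np.save("t13.npy",f,allow_pickle=True); crop(f,"t13.png",420,170,110,100,7)
g=viewer.grab_frame("side"); np.save("s13.npy",g,allow_pickle=True); crop(g,"s13.png",310,10,120,150,4.5)
E
```

```text
time_s: 32.05
position: [0.5397, -0.3172, 0.2521]
ee_rot: [[1.0, -0.0, -0.019], [0.019, 0.001, 1.0], [-0.0, -1.0, 0.001]]
ft_force: [-0.4, -0.4, -2.7]
finger_gap: 0.147
[ 0.53971972 -0.31720527  0.25209192] [[ 9.99823473e-01 -2.59045888e-04 -1.87871349e-02]
 [ 1.87873895e-02  1.01836477e-03  9.99822983e-01]
 [-2.39867876e-04 -9.99999448e-01  1.02305180e-03]]
```

View pics/t13.png

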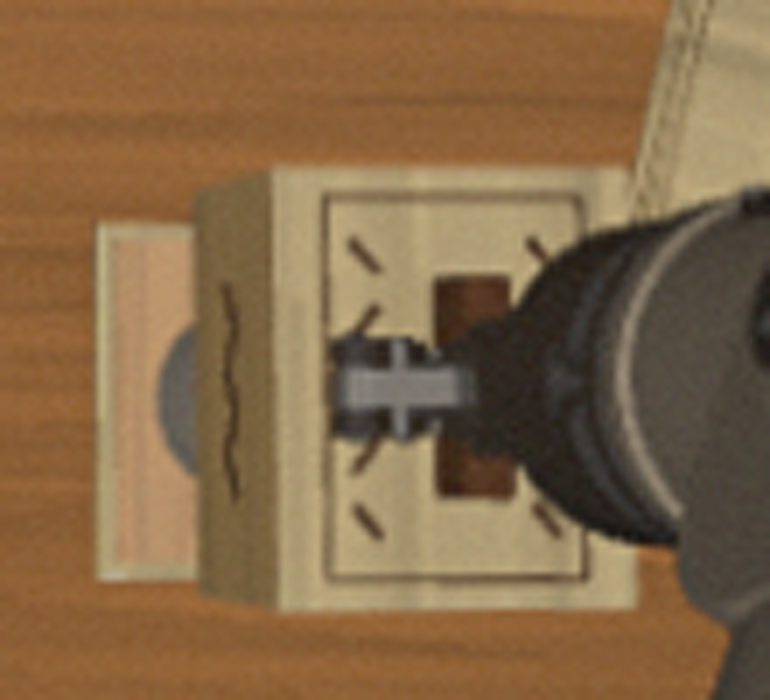

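View pics/s13.png

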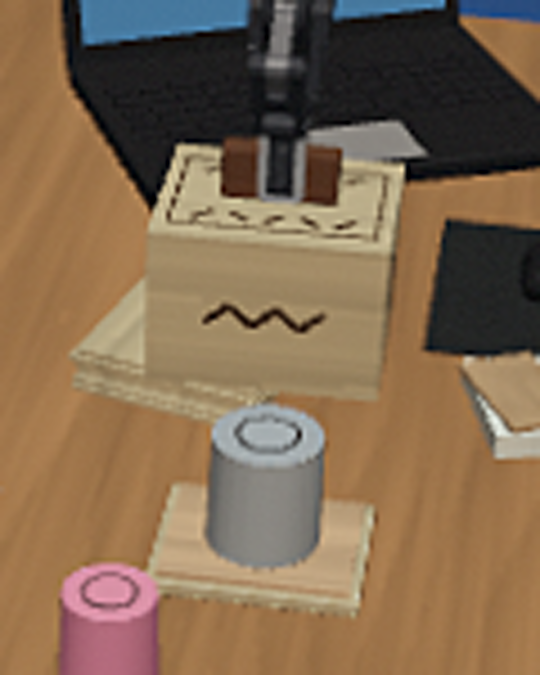

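```bash
python3 - <<'E'
from h import *
f=load("t13.npy"); g=load("s13.npy")
s=readout.read_state(); print(s["position"])
c=lambda x,y,u0,v0,s:((x+.5)/s-.5+u0,(y+.5)/s-.5+v0)
def show(n,w):
    d=w[1]-w[0]; print(n,w.round(4).tolist(),"mid",w.mean(0).round(4),"len",np.linalg.norm(d).round(4),"ang",np.degrees(np.arctan2(d[1],d[0])).round(2))
zl=.2521-.1125
show("top roof +y edge",cast(f,[c(272,167,420,170,7),c(279,610,420,170,7)],zl+.084))
show("top lower +y edge",cast(f,[c(194,192,420,170,7),c(202,597,420,170,7)],zl))
show("side lower +y edge",cast(g,[c(146,373,310,10,4.5),c(377,398,310,10,4.5)],zl))
show("side roof +y edge",cast(g,[c(147,231,310,10,4.5),c(391,252,310,10,4.5)],zl+.084))
show("side base near bottom edge",cast(g,[c(148,570,310,10,4.5),c(358,609,310,10,4.5)],0))
show("side base far rim",cast(g,[c(175,484,310,10,4.5),c(374,507,310,10,4.5)],.008))
show("base top left z0",cast(f,[c(96,222,420,170,7),c(97,580,420,170,7)],0.0))
E
```

```text
[ 0.53975164 -0.31733898  0.25225322]
top roof +y edge [[0.5992, -0.2655, 0.2236], [0.4795, -0.2681, 0.2236]] mid [ 0.5394 -0.2668  0.2236] len 0.1197 ang -178.75
top lower +y edge [[0.5986, -0.2663, 0.1396], [0.4789, -0.2695, 0.1396]] mid [ 0.5388 -0.2679  0.1396] len 0.1198 ang -178.44
side lower +y edge [[0.5998, -0.274, 0.1396], [0.4795, -0.2741, 0.1396]] mid [ 0.5396 -0.2741  0.1396] len 0.1203 ang -179.95
side roof +y edge [[0.5996, -0.2695, 0.2236], [0.4791, -0.2728, 0.2236]] mid [ 0.5393 -0.2712  0.2236] len 0.1205 ang -178.42
side base near bottom edge [[0.6001, -0.2924, 0.0], [0.4792, -0.28, 0.0]] mid [ 0.5397 -0.2862  0.    ] len 0.1215 ang 174.14
side base far rim [[0.5983, -0.3696, 0.008], [0.4805, -0.3697, 0.008]] mid [ 0.5394 -0.3697  0.008 ] len 0.1179 ang -179.92
base top left z0 [[0.5988, -0.2696, 0.0], [0.4778, -0.271, 0.0]] mid [ 0.5383 -0.2703  0.    ] len 0.1211 ang -179.32
```

```bash
python3 -m pendant '[[0,0,-0.11,0,0.04,0],[0,0.4,0,0,0,0],[0,0.6,0,0,0,0],[0,0.6,0,0,0,0],[0,0.6,0,0,0,0],[0,0.6,0,0,0,0],[0,0.4,0,0,0,0],[0,0,0,0,0,0]]'
python3 -m pendant '[[0,0.3,0,0,0,0],[0,0.2,0,0,0,0],[0,0.1,0,0,0,0],[0,0,0,0,0,0],[0,0,0,0,0,0]]'
python3 - <<'E'
from h import *
s=readout.read_state(); print(s["position"],s["ee_rot"])
f=viewer.grab_frame("top"); np.save("t14.npy",f,allow_pickle=True); crop(f,"t14.png",420,170,110,100,7)
g=viewer.grab_frame("side"); np.save("s14.npy",g,allow_pickle=True); crop(g,"s14.png",325,70,90,90,7.5)
E
```

```text
time_s: 32.95
position: [0.5386, -0.3207, 0.1701]
ee_rot: [[1.0, -0.003, -0.013], [0.013, 0.001, 1.0], [-0.003, -1.0, 0.001]]
ft_force: [-0.0, 0.2, -1.4]
finger_gap: 0.152
time_s: 33.45
position: [0.5397, -0.3214, 0.1576]
ee_rot: [[1.0, 0.0, -0.013], [0.013, -0.0, 1.0], [0.0, -1.0, -0.0]]
ft_force: [-0.4, -0.3, -2.1]
finger_gap: 0.146
[ 0.53970797 -0.32137772  0.15756804] [[ 9.99912840e-01  4.98370327e-04 -1.31933259e-02]
 [ 1.31934340e-02 -2.14142210e-04  9.99912940e-01]
 [ 4.95501691e-04 -9.99999853e-01 -2.20698762e-04]]
```

View pics/t14.png

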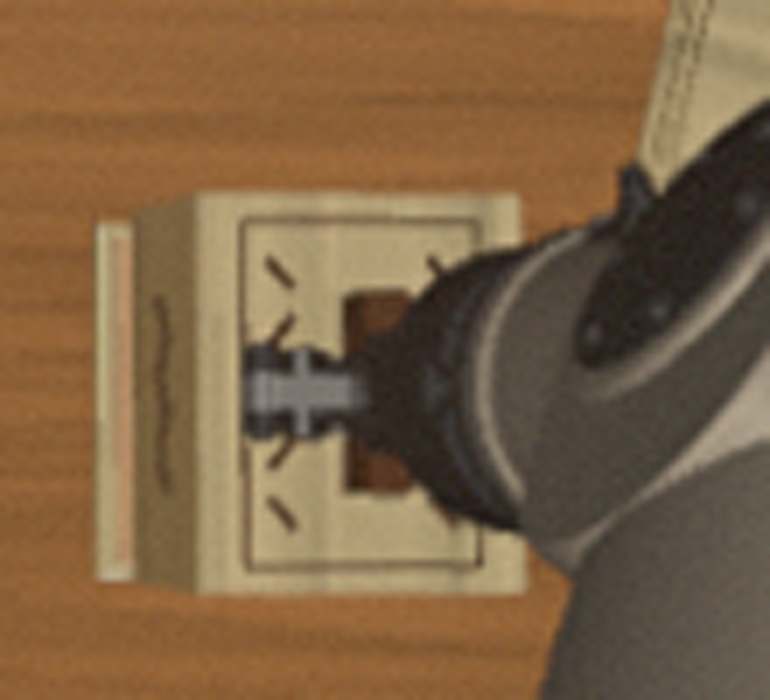

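View pics/s14.png

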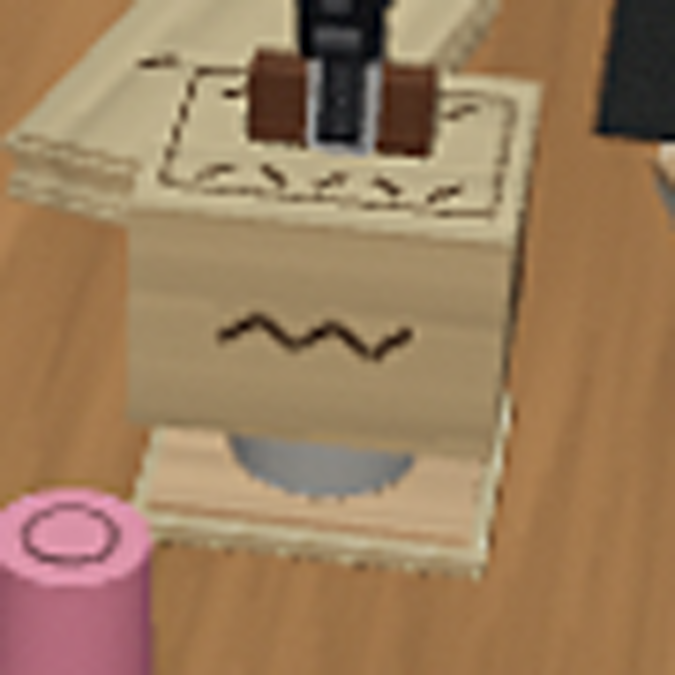

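```bash
python3 - <<'E'
from h import *
f=load("t14.npy"); g=load("s14.npy")
c=lambda x,y,u0,v0,s:((x+.5)/s-.5+u0,(y+.5)/s-.5+v0)
def show(n,w):
    d=w[1]-w[0]; print(n,w.round(4).tolist(),"mid",w.mean(0).round(4),"len",np.linalg.norm(d).round(4),"ang",np.degrees(np.arctan2(d[1],d[0])).round(2))
zl=.1576-.1125
show("top roof +y",cast(f,[c(196,193,420,170,7),c(200,595,420,170,7)],zl+.084))
show("top lower +y",cast(f,[c(134,210,420,170,7),c(136,582,420,170,7)],zl))
show("top base left z0",cast(f,[c(96,222,420,170,7),c(97,580,420,170,7)],0.0))
show("side lower +y",cast(g,[c(130,415,325,70,7.5),c(495,457,325,70,7.5)],zl))
show("side roof +y",cast(g,[c(128,205,325,70,7.5),c(512,243,325,70,7.5)],zl+.084))
show("side base near rim",cast(g,[c(140,509,325,70,7.5),c(487,550,325,70,7.5)],.008))
show("side base near bottom",cast(g,[c(135,540,325,70,7.5),c(482,578,325,70,7.5)],0))
E
```

```text
top roof +y [[0.5992, -0.2697, 0.1291], [0.479, -0.2717, 0.1291]] mid [ 0.5391 -0.2707  0.1291] len 0.1202 ang -179.01
top lower +y [[0.5999, -0.2715, 0.0451], [0.4792, -0.2732, 0.0451]] mid [ 0.5395 -0.2723  0.0451] len 0.1207 ang -179.22
top base left z0 [[0.5988, -0.2696, 0.0], [0.4778, -0.271, 0.0]] mid [ 0.5383 -0.2703  0.    ] len 0.1211 ang -179.32
side lower +y [[0.5996, -0.2779, 0.0451], [0.4791, -0.2786, 0.0451]] mid [ 0.5393 -0.2782  0.0451] len 0.1204 ang -179.67
side roof +y [[0.6002, -0.2715, 0.1291], [0.4799, -0.2739, 0.1291]] mid [ 0.54   -0.2727  0.1291] len 0.1203 ang -178.83
side base near rim [[0.5955, -0.2771, 0.008], [0.4788, -0.2779, 0.008]] mid [ 0.5371 -0.2775  0.008 ] len 0.1167 ang -179.62
side base near bottom [[0.5958, -0.2703, 0.0], [0.4792, -0.2729, 0.0]] mid [ 0.5375 -0.2716  0.    ] len 0.1166 ang -178.71
```

```bash
cat >> h.py <<'E'
def tri(f,p,g,q):
    A=[]
    for F,x in((f,p),(g,q)):
        R=np.array(F["orientation"]).T; M=np.c_[R,-R@np.array(F["xyz"])]
        A.append((M,cv2.undistortPoints(np.float64([[x]]),K(F),F["D"])[0].T))
    X=cv2.triangulatePoints(A[0][0],A[1][0],A[0][1],A[1][1]).ravel(); return (X[:3]/X[3]).round(4)
E
python3 - <<'E'
from h import *
c=lambda x,y,u0,v0,s:((x+.5)/s-.5+u0,(y+.5)/s-.5+v0)
f=load("t14.npy"); g=load("s14.npy")
T=lambda x,y:c(x,y,420,170,7); S=lambda x,y:c(x,y,325,70,7.5)
print("lower",tri(f,T(134,210),g,S(130,415)),tri(f,T(136,582),g,S(495,457)))
print("roof",tri(f,T(196,193),g,S(128,205)),tri(f,T(200,595),g,S(512,243)))
print("base bottom near right",tri(f,T(97,580),g,S(482,578)), tri(f,T(97,580),g,S(487,550)))
print("handle top?")
g8=load("s8.npy"); 
for q,z in(((48,605),0),((558,618),0),((40,425),.084),((587,433),.084)): print(q,cast(g8,[c(*q,305,265,7)],z).round(4))
E
```

```text
lower [ 0.5989 -0.2703  0.0504] [ 0.4791 -0.2721  0.0496]
roof [ 0.5994 -0.2693  0.1305] [ 0.4794 -0.2713  0.1308]
base bottom near right [ 0.4785 -0.2705  0.0019] [ 0.4783 -0.2673  0.0159]
handle top?
(48, 605) [[0.5399 0.3089 0.    ]]
(558, 618) [[0.4206 0.2881 0.    ]]
(40, 425) [[0.5387 0.3111 0.084 ]]
(587, 433) [[0.4209 0.2891 0.084 ]]
```

```bash
python3 -m pendant '[[-0.02,0.2,0.06,0,0,0],[0,0.3,0,0,0,0],[0,0.25,0,0,0,0],[0,0.15,0,0,0,0],[0,0.1,0,0,0,0],[0,0,0,0,0,0],[0,0,0,0,0,0],[0,0,0,0,0,0]]'
python3 - <<'E'
from h import *
s=readout.read_state(); print(s["position"],s["ee_rot"])
f=viewer.grab_frame("top"); np.save("t15.npy",f,allow_pickle=True); crop(f,"t15.png",425,185,80,80,9)
g=viewer.grab_frame("side"); np.save("s15.npy",g,allow_pickle=True); crop(g,"s15.png",330,78,75,78,9)
crop(g,"s15b.png",335,125,66,32,12)
E
```

```text
time_s: 34.35
position: [0.5392, -0.3199, 0.1325]
ee_rot: [[1.0, 0.0, -0.013], [0.013, -0.0, 1.0], [0.0, -1.0, -0.0]]
ft_force: [0.2, 0.3, -2.0]
finger_gap: 0.154
[ 0.53918601 -0.31989603  0.13254506] [[ 9.99912582e-01  4.48316239e-04 -1.32146854e-02]
 [ 1.32147895e-02 -2.29986271e-04  9.99912654e-01]
 [ 4.45237884e-04 -9.99999873e-01 -2.35890571e-04]]
```

View pics/t15.png

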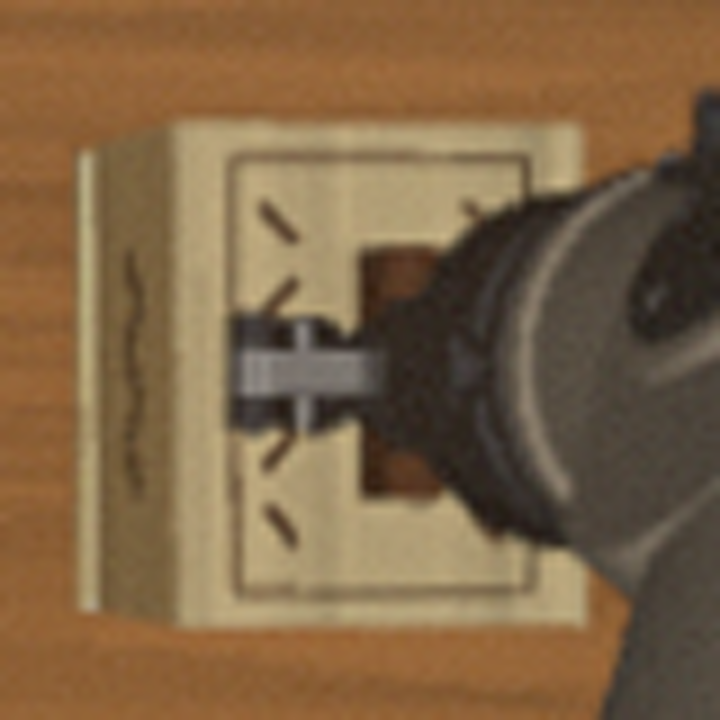

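View pics/s15.png

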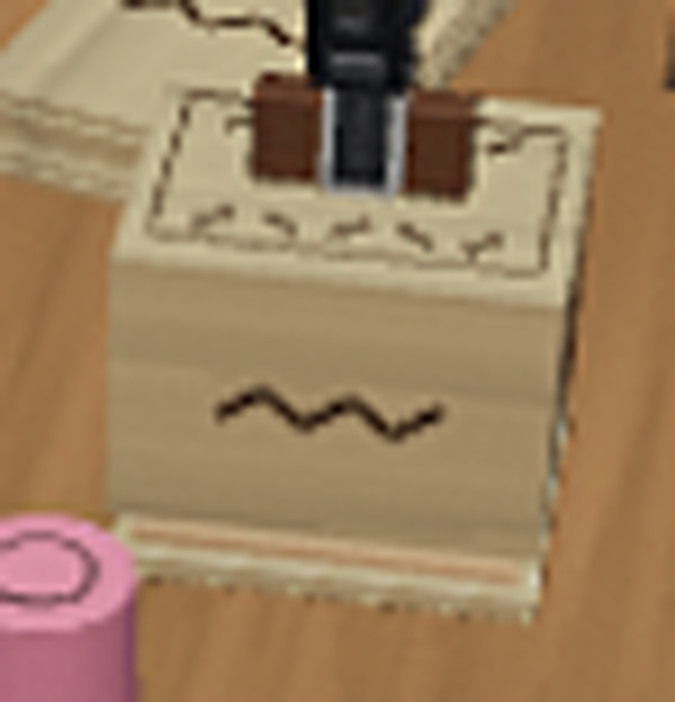

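View pics/s15b.png

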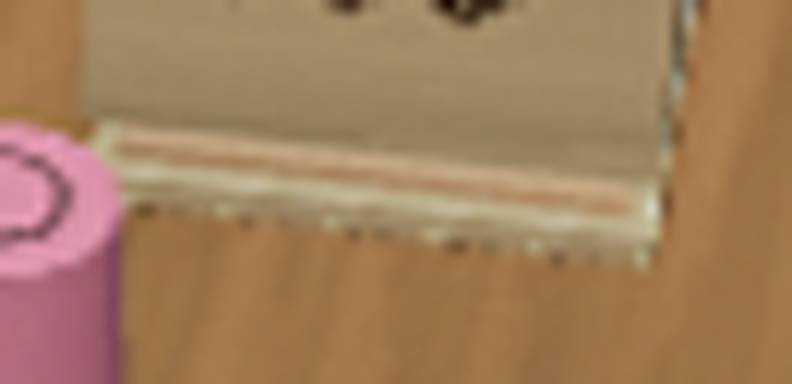

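```bash
python3 - <<'E'
from h import *
f=load("t15.npy"); g=load("s15.npy")
a=proj(g,[[.54,-.2695,z] for z in(0,.008,.016,.018,.020,.022,.026)]); print((a[0,1]-a[:,1]).round(2))
c=lambda x,y,u0,v0,s:((x+.5)/s-.5+u0,(y+.5)/s-.5+v0)
T=lambda x,y:c(x,y,425,185,9); S=lambda x,y:c(x,y,330,78,9)
def show(n,w):
    d=w[1]-w[0]; print(n,w.round(4).tolist(),"mid",w.mean(0).round(4),"len",np.linalg.norm(d).round(4),"ang",np.degrees(np.arctan2(d[1],d[0])).round(2))
show("top lower+y",cast(f,[T(97,142),T(100,614)],.0202))
show("top roof+y",cast(f,[T(172,122),T(178,626)],.1042))
show("top roof-y",cast(f,[T(582,122),T(588,626)],.1042))
show("base left z0",cast(f,[T(78,150),T(79,610)],0)); show("base left z8",cast(f,[T(78,150),T(79,610)],.008))
show("side roof +y",cast(g,[S(112,258),S(562,308)],.1042))
show("side roof -y",cast(g,[S(165,88),S(600,118)],.1042))
# subpixel left edge profile vs cover
B=f["color"].astype(int)
print(B[225:245,432:438].mean(0).round(0).tolist())
E
```

```text
[0.   2.57 5.17 5.82 6.48 7.13 8.45]
top lower+y [[0.5998, -0.2697, 0.0202], [0.4779, -0.2715, 0.0202]] mid [ 0.5388 -0.2706  0.0202] len 0.1219 ang -179.13
top roof+y [[0.5989, -0.2677, 0.1042], [0.4788, -0.2701, 0.1042]] mid [ 0.5388 -0.2689  0.1042] len 0.1201 ang -178.87
top roof-y [[0.6011, -0.3685, 0.1042], [0.4801, -0.3703, 0.1042]] mid [ 0.5406 -0.3694  0.1042] len 0.121 ang -179.16
base left z0 [[0.599, -0.2694, 0.0], [0.478, -0.2708, 0.0]] mid [ 0.5385 -0.2701  0.    ] len 0.121 ang -179.36
base left z8 [[0.5984, -0.2675, 0.008], [0.4783, -0.2689, 0.008]] mid [ 0.5384 -0.2682  0.008 ] len 0.1201 ang -179.36
side roof +y [[0.5987, -0.2703, 0.1042], [0.4795, -0.2707, 0.1042]] mid [ 0.5391 -0.2705  0.1042] len 0.1192 ang -179.82
side roof -y [[0.6003, -0.3598, 0.1042], [0.4793, -0.3689, 0.1042]] mid [ 0.5398 -0.3644  0.1042] len 0.1214 ang -175.74
[[140.0, 94.0, 53.0], [138.0, 109.0, 71.0], [172.0, 154.0, 110.0], [161.0, 142.0, 104.0], [116.0, 94.0, 61.0], [117.0, 94.0, 60.0]]
```

```bash
python3 -m pendant '[[0,0.05,0.01,0,0,0],[0,0.04,0.01,0,0,0],[0,0,0,0,0,0],[0,0,0,0,0,0],[0,0,0,0,0,0],[0,0,0,0,0,0]]'
python3 -m pendant '[[0,0,0,0,0,0],[0,0,0,0,0,0],[0,0,0,0,0,0],[0,0,0,0,0,0],[0,0,0,0,0,0]]'
python3 - <<'E'
from h import *
s=readout.read_state(); print(s["position"],s["ee_rot"],s["ft_force"])
f=viewer.grab_frame("top"); np.save("t16.npy",f,allow_pickle=True); cv2.imwrite("pics/t16.png",f["color"][:,:,::-1])
g=viewer.grab_frame("side"); np.save("s16.npy",g,allow_pickle=True); crop(g,"s16b.png",335,125,66,32,12)
cv2.imwrite("pics/s16.png",g["color"][:,:,::-1])
E
```

```text
time_s: 35.05
position: [0.539, -0.3193, 0.13]
ee_rot: [[1.0, -0.0, -0.013], [0.013, 0.0, 1.0], [-0.0, -1.0, 0.0]]
ft_force: [0.6, 0.2, -2.4]
finger_gap: 0.148
time_s: 35.55
position: [0.539, -0.3192, 0.13]
ee_rot: [[1.0, 0.0, -0.013], [0.013, 0.0, 1.0], [0.0, -1.0, 0.0]]
ft_force: [0.2, -1.0, -2.2]
finger_gap: 0.148
[ 0.53901013 -0.31923933  0.13004251] [[ 9.99912176e-01  3.46250213e-06 -1.32529078e-02]
 [ 1.32529077e-02  3.33864179e-05  9.99912176e-01]
 [ 3.90466515e-06 -9.99999999e-01  3.33375976e-05]] [ 0.19103171 -1.02457827 -2.23857637]
```

View pics/t16.png

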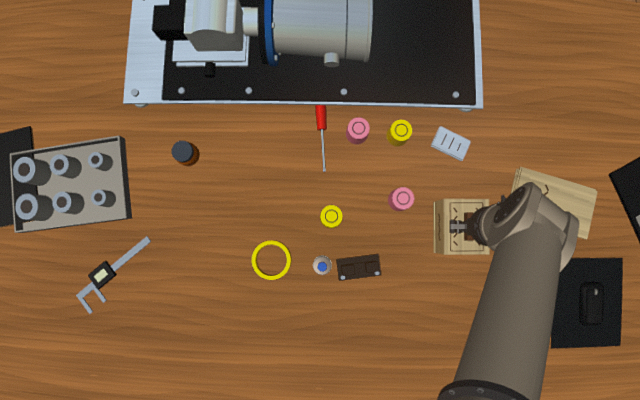

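View pics/s16.png

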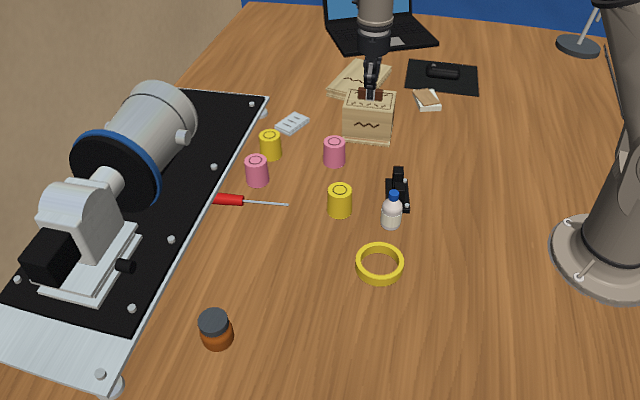

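View pics/s16b.png

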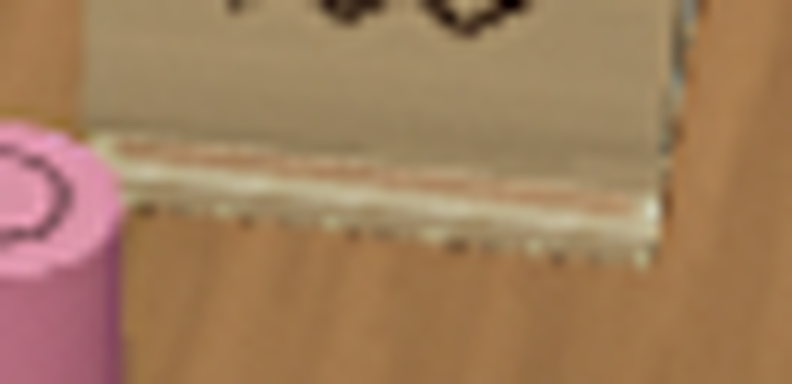

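```bash
python3 -c "
from rig import close_job
print(close_job())"
```

```text
the job is handed in; nothing more can be done
None
```

The cups are packed and the arm is holding the cover level about 1 cm above the base's rim. I handed the job in at about 35.7 s of the 72 s allowed.

- **Cups:** I put the medium cup over the small one, then the large cup over that. Each went down until it pressed on the base panel, with 10 N for the medium cup and 14 N for the large, at the expected heights. Only then did I open the jaws.
- **Cover:** I lifted it by its bar handle and carried it with its lower edge about 14 cm above the bench. It was then turned square with the base and lowered over the cups.

My last checks:

- **Gap:** the arm's reading puts the lower edge about 9.7 mm above the rim. The side view agreed to about 0.5 mm, checked 2.5 mm higher up just before the final lowering.
- **Centring:** the cover is within about 1 mm of the base's centre. The cover is turned 0.76° and the base about 0.85°.
- **Contact:** the wrist force stayed at about 2 N, roughly the cover's weight. I saw no sign of the cover touching the cups or the base.
- **Bench:** in the last pictures, everything else looked where it started.

**Disagreements:** some camera measurements differed by 1–2 mm. The base's y centre came out between -0.318 and -0.320 m depending on which edge and view I used, so I aimed between the two. At an earlier, higher stop, the two views together put the cover's lower edge 2–5 mm higher than the arm's reading, with corners picked by eye. I trusted the arm's reading.

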